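# Slide the tall tool chest back into its bay

### The job

The tall tool chest on the goldsmith's bench has been pulled out of its bay in the plywood rack and its top drawer left open: push the drawer shut, and slide the chest back into the bay until its back rests square against the rack's back board. The chest is heavy and stands on a small foot, so it rocks over if it is pushed high up: slide it slowly and keep it flat on the bench all the way, with the jar still standing on top and not touched. Pick nothing up, and leave everything else on the bench where it is.

Things in the scene. Friction and masses are not known exactly. Their poses are not given: they have to be found in the camera images.
- chest: Tall narrow wooden tool chest, loose, 96 mm deep (x) x 106 mm wide (y) x 225 mm tall, about 1.3 to 1.9 kg. Origin: centre of its underside, z up; the drawer fronts face its own -x. Lowest 40 mm: dark solid plinth. Above it 100 mm wide, four drawers of which only the top one moves; each front has a brass knob in its middle, 14 mm proud of the front, the lowest at a height of 65 mm.
- plinth_front (a point): Middle of the front face of the chest's plinth (106 mm wide, 40 mm high), 48 mm before the chest's origin, 20 mm above the bench; flush with the shut drawer fronts. Friction on the bench is 0.5 to 0.7: pushed lower than about 55 mm above the bench the chest slides, pushed higher it may rock over its far edge.
- drawer (a joint): How far the top drawer of the chest stands open, m: 0 shut, it starts 0.025 to 0.040 open (stop at 0.060). It slides along the chest's x axis, opening towards -x, and stays where it is left; pushing it shut takes about 1 to 1.5 N. More than about 3 N on it once it is shut rocks the chest.
- drawer_face (a point): Middle of the outer face of the top drawer's front (86 mm wide, 37 mm high), 197 mm above the chest's underside; this point moves with the drawer. A brass knob, 11 mm across, sticks out 14 mm from this point towards the chest's -x.
- rack: Plywood rack fixed on the bench, 480 mm wide, with an open bay without a floor in its middle. Origin: on the bench top, exactly where the chest's origin is when the chest is home and centred; its axes are then the chest's, x pointing into the bay. Beside the bay, |y| 81 to 239 mm, x -18 to +48 mm, stand a stock tray (45 mm high) and a punch block (about 130 mm high).
- bay_stop (a point): Middle of the face of the rack's back board (75 mm high), 48 mm behind the rack's origin: the chest's back comes to rest here. The cheeks of the bay have their inner faces at y = -70 and +70 mm of the rack, from x = 0 to +60 mm, 65 mm high, so the chest has 17 mm to spare on each side.
- jar: Small amber glass jar with an aluminium cap, 42 mm across, 48 mm high, 90 g, loose, standing on top of the chest (225 mm above its underside). Origin: centre of its underside.
- bench_block: Bystander: loose steel bench block 65 x 65 x 20 mm, beside the chest on the +y side. Origin: centre of its underside.
- dapping_block: Bystander: loose brass doming cube 45 mm, beside the chest on the -y side. Origin: centre of its underside.
- saw_frame: Bystander: loose piercing-saw frame lying flat, 250 x 105 mm, up to 26 mm high, wooden handle along its own -x. Origin: on the bench, in the line of the blade.
- pliers: Bystander: loose blue-handled pliers lying flat, 150 mm long, 11 mm high. Origin: about the middle, on the bench.
- hammer: Bystander: loose chasing hammer lying flat, 230 mm long, 26 mm high. Origin: about the middle, on the bench.
- mandrel: Bystander: loose steel ring mandrel with a wooden handle, lying flat, 250 mm long, 24 mm high. Origin: about the middle, on the bench.
Mind the look-alikes: they are no part of the job. What is shaped like the chest but green or turquoise is not meant.

How it is judged:
At the end, for the whole second after the job is handed in: The chest stands flat in the bay (tilt under 0.03 rad), its back within 8 mm of the back board, square to the rack within 0.07 rad, between the cheeks; its top drawer is shut within 5 mm; the jar stands upright on top; all at rest (x of chest in the frame of rack between -0.008 and 0.006 m and y of chest in the frame of rack between -0.02 and 0.02 m and angle between the x axis of chest and the x axis of rack, either way round below 0.07 rad and angle between chest's own z axis and vertical below 0.03 rad and height (world z) of chest below 0.004 m and linear speed of each of chest, jar below 0.01 m/s and value of joint drawer below 0.005 m and z of jar in the frame of chest between 0.22 and 0.23 m and angle between jar's own z axis and vertical below 0.1 rad); the robot touches nothing.
It fails at once if the chest is rocked or tipped by more than 0.1 rad (angle between chest's own z axis and vertical above 0.1 rad).
It fails at once if the chest is lifted off the bench (height (world z) of chest above 0.01 m).
It fails at once if the chest is shoved faster than 0.3 m/s (linear speed of chest above 0.3 m/s).
It fails at once if the jar is touched by the robot, lifted or knocked off the chest (contact force between jar and the arm above 0.5 N or contact force between jar and the fingers above 0.5 N or z of jar in the frame of chest above 0.24 m or z of jar in the frame of chest below 0.21 m or angle between jar's own z axis and vertical above 0.3 rad).
It fails at once if another loose thing on the bench is moved by more than 25 mm (distance of any of bench_block, dapping_block, saw_frame, pliers, hammer, mandrel from where it was at the start of the episode above 0.025 m).
It also fails if it takes over 69 s, if anything falls off the work surface, if the arm or the gripper's body presses on something with over 40 N, if the wrist force passes 120 N, or if a joint passes its speed limit or range.

### The arm

A 6-joint arm with a two-finger parallel gripper is mounted at the origin on the work surface. World frame = base frame: x ahead of the robot, y to its left, z up, the work surface at z = 0. Lengths are in m, angles in rad, forces in N, time in s.
With the tool pointing down it reaches from about 0.375 to 0.975 m from the base axis. Payload 3.8 kg.
Tool frame: the origin (TCP) lies on the centre line of the jaws, within the pads' length; the fingertips stand 14 mm ahead of it and the grasp point (between the pads) lies 5 mm behind it; x points along the fingers, y is the direction in which the jaws open and shut, and the axes are right-handed (so a half turn about x gives the same grasp; the last joint's range is limited). The gripper opens to 85 mm and grips with 20 to 120 N. Pads are 22 mm wide; open, the fingers measure 114 mm over their backs; the gripper's body (76 mm by 85 mm) begins 54 mm behind the grasp point. The pads swing forward as they close: fully open they stand 13 mm farther back than shut.
Start: joints at [1.071, 0.264, 1.604, -0, 1.274, -0.037], TCP at [0.301, 0.604, 0.245] pointing down, gripper open.
Joint ranges: [-2.63, 2.63], [-0.94, 2.18], [0.31, 2.57], [-1.31, 4.45], [0, 2.66], [-2.55, 2.55]. Speed limits (rad/s): [2.57, 2.57, 3.14, 3.14, 3.14, 3.14].

### API

Orientations are given as a rotation vector (axis times angle).
In Python, from workcell import bot gives the robot as it stands.
- The arm moves only by the shell command python3 -m creep 'ROWS' [FORCE]. ROWS is JSON, a list of rows, each an object with "grip": the finger opening in cm, from 0 to 8.54; "dp": the shift along the tool's x, y, z in cm, a list of three; "rotation": the turn, a rotation vector about the tool's x, y, z in rad, a list of three. A call has 1 to 5 rows; each row is the pose to reach, as a shift and turn from the pose commanded when the call began, along the tool's axes at that moment; what a row does not reach only later rows make up. A row lasts 1/12 s, in which the tool goes at most 41.7 mm and 7.16 degrees, less where a joint would pass 70% of its speed; a pose out of reach is approached as far as the arm can. A call with a gripper value outside its range is refused whole. The fingers move at their own pace and stop on an object; FORCE is the grip in N (left out, the last holds). Time passes only in rows, so rows that repeat a pose let the fingers close. It gives the time, the measured TCP pose, the force and the opening at its end, in the units of the state.
- bot.read_state(): the state, without advancing time (a new reading comes with each control period).
- bot.read_camera(name): name is "scene" or "top" or "wrist"; returns (picture, depth): 480x640x3 uint8, red, green, blue; 480x640 float32, m along the optical axis (not along the pixel's ray), 0 where there is no reading.
- bot.get_calibration(name): a dict with "fx", "fy", "cx", "cy" (pixels), "dist" ([k1, k2, p1, p2, k3] as OpenCV has them; the pictures are not rectified), "rvec" (rotation vector, rad) and "tvec" (3), from world to camera coordinates, as OpenCV has them. Camera axes: x right, y down, z forward; pixel columns grow to the right and rows downward; lengths in m; the calibration is good to about 2 mm. A picture is of the moment at which its call begins: read the wrist's pose just before it. get_calibration takes no time and is no camera call; for the wrist camera it gives the pose at the moment of the call.
- bot.finish_job(): hands the job in, once; it reports no verdict.
The state is a dict: "time": time; "q": joint angles; "joint_vel": joint speeds; "joint_torque": joint torques, N m; "tool_pos": TCP position; "tcp_rot": TCP orientation; "wrist_force": force on the tool from outside, world axes, zero at the start; "torque": the same for the moment, N m; "width": opening from 0.0 (shut) to 1.0 (fully open).
Only numpy, scipy, OpenCV 4.12 (cv2) and the standard library are available. Lean on these libraries where they do the work, as an engineer would, in place of code of your own. Each camera call takes 0.05 s, during which the arm holds its last target.

## Working session

There is one attempt and no reset: what is moved stays moved. The work goes in short steps, Python scripts to look and compute and a shell command to move; the robot and the scene stay as the last step left them, time stands still between calls to the robot, and variables do not carry over. Pictures are saved under pics/ and viewed, and the job is handed in when it is done.

```bash
ls; mkdir -p pics; python3 - <<'E'
from workcell import bot
import cv2
print(bot.read_state())
for n in("scene","top","wrist"):
    p,d=bot.read_camera(n); cv2.imwrite(f"pics/{n}0.png",p[:,:,::-1]); 
    import numpy as np; np.save(f"pics/{n}0.npy",d); print(n,bot.get_calibration(n))
E
```

```text
pics
{'time': 0.0, 'q': array([ 1.07112081e+00,  2.64753684e-01,  1.60537880e+00, -2.12126450e-06,
        1.27369202e+00, -3.68568057e-02]), 'joint_vel': array([-0.00051958, -0.00183553, -0.00099014,  0.00053086,  0.00094248,
        0.00055882]), 'joint_torque': array([-1.30141139e-03, -5.15099502e+01, -3.67322302e+01, -2.02826927e-04,
        1.27204557e-02, -1.03076442e-05]), 'tool_pos': array([0.30100945, 0.60338592, 0.24395904]), 'tcp_rot': array([ 0.36123436,  1.54075135, -0.36464071]), 'wrist_force': array([0.50828131, 0.57708684, 0.35491635]), 'torque': array([-0.02262339,  0.02886573,  0.09987477]), 'width': 0.9998765157900222}
scene {'fx': 547.624065288107, 'fy': 547.624065288107, 'cx': 314.63385875105797, 'cy': 240.91890533266107, 'dist': array([0.01278839, 0.        , 0.        , 0.        , 0.        ]), 'rvec': array([ 1.27503756,  2.14831714, -0.98469375]), 'tvec': array([ 0.30744576, -0.14233036,  1.72718599])}
top {'fx': 520.9032750968607, 'fy': 520.9032750968607, 'cx': 324.63272413187565, 'cy': 241.03192600930663, 'dist': array([-0.09855635,  0.        ,  0.        ,  0.        ,  0.        ]), 'rvec': array([ 2.13438027, -2.18355985,  0.12631116]), 'tvec': array([-0.06728081,  0.53595845,  1.53235829])}
wrist {'fx': 392.4866985359212, 'fy': 392.4866985359212, 'cx': 322.76561502531683, 'cy': 242.23578682804714, 'dist': array([-0.06835701,  0.        ,  0.        ,  0.        ,  0.        ]), 'rvec': array([-2.47463967, -1.5316981 , -0.19953641]), 'tvec': array([-0.67320571, -0.0339531 ,  0.37808912])}
```

View pics/scene0.png

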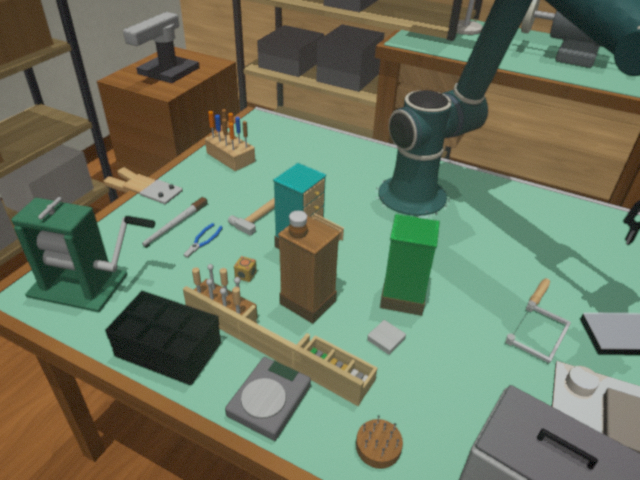

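View pics/top0.png

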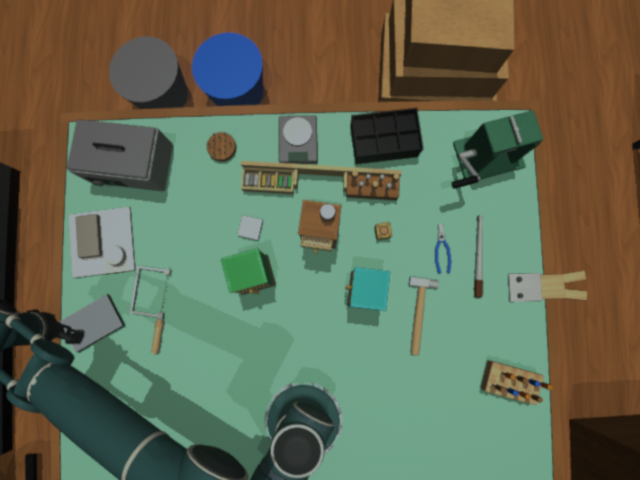

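View pics/wrist0.png

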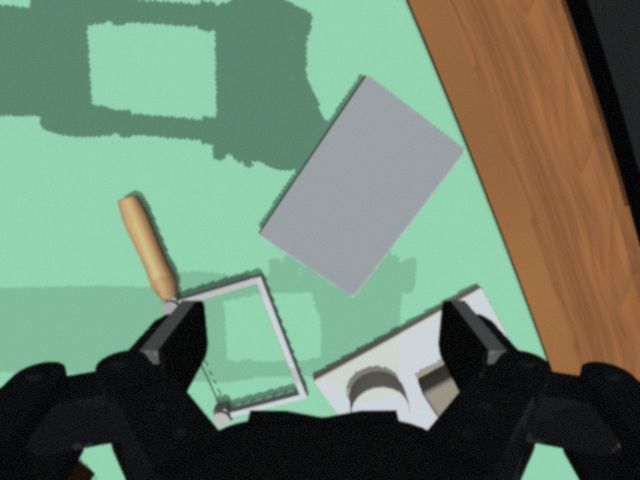

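```bash
cat > h.py <<'E'
import numpy as np,cv2
from workcell import bot
def world(cal,u,v,d):
    K=np.array([[cal['fx'],0,cal['cx']],[0,cal['fy'],cal['cy']],[0,0,1]])
    p=cv2.undistortPoints(np.stack([np.ravel(u),np.ravel(v)],1).astype(np.float64)[:,None],K,np.array(cal['dist'],float))[:,0]
    d=np.ravel(d); c=np.c_[p*d[:,None],d]
    R=cv2.Rodrigues(np.array(cal['rvec'],float))[0]
    return (c-np.ravel(cal['tvec']))@R
def cloud(cal,D):
    v,u=np.mgrid[:480,:640]; return world(cal,u,v,D).reshape(480,640,3)
def ray(cal,u,v,z):
    a=world(cal,[u],[v],[1.])[0]; R=cv2.Rodrigues(np.array(cal['rvec'],float))[0]; c=-R.T@np.ravel(cal['tvec'])
    return c+(a-c)*(z-c[2])/(a[2]-c[2])
E
python3 - <<'E'
from h import *
for n in("top","scene"):
    cal=bot.get_calibration(n); D=np.load(f"pics/{n}0.npy"); P=cloud(cal,D)
    # height-colored ortho map: x .25...75, y -.35...35? 1mm per px
    im=np.zeros((600,800,3),np.uint8); I=cv2.imread(f"pics/{n}0.png")
    ok=(D>0)
    pts=P[ok]; col=I[ok]; o=np.argsort(pts[:,2]); pts=pts[o];col=col[o]
    r=((0.85-pts[:,0])*1000).astype(int); c=((0.4-pts[:,1])*1000).astype(int)
    m=(r>0)&(r<599)&(c>0)&(c<799)
    for dr in(0,1):
        for dc in (0,1): im[r[m]+dr,c[m]+dc]=col[m]
    cv2.imwrite(f"pics/ortho_{n}.png",im)
I=cv2.imread("pics/top0.png")
cv2.imwrite("pics/topc.png",cv2.resize(I[140:320,215:415],(800,720))[:600])
I=cv2.imread("pics/scene0.png")
cv2.imwrite("pics/scenec.png",cv2.resize(I[150:410,170:450],(646,600)))
E
```

```text
(no output)
```

View pics/topc.png

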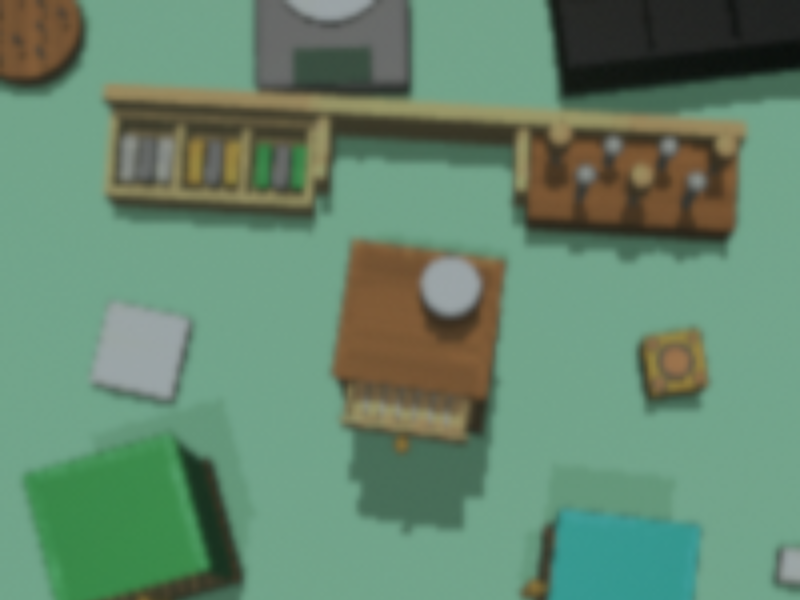

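View pics/scenec.png

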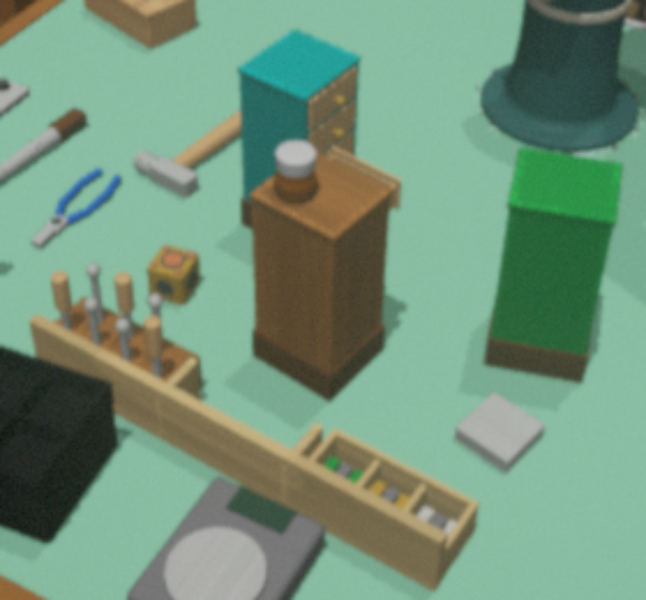

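View pics/ortho_top.png

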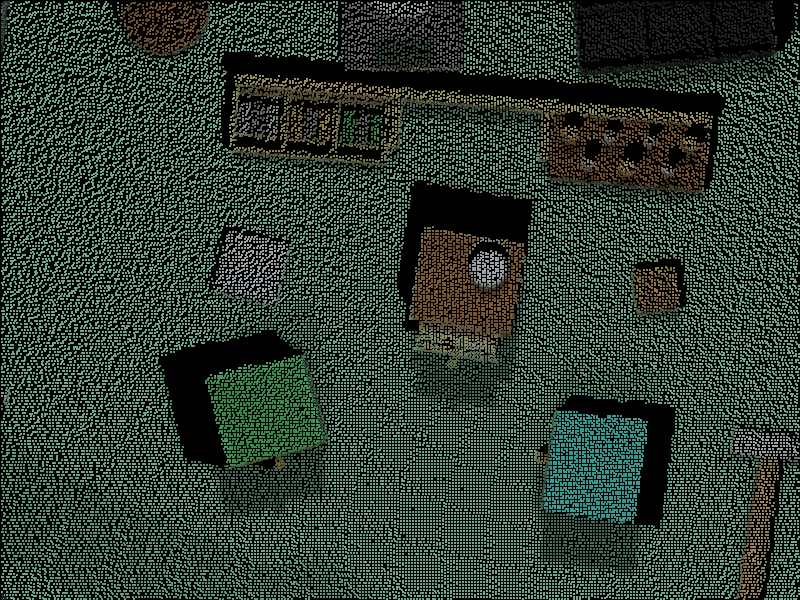

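```bash
python3 - <<'E'
from h import *
cal=bot.get_calibration("top")
f=lambda x,y,z:ray(cal,215+(x-1.5)/4,140+(y-1.5)/4,z)[:2].round(4)
print("top corners")
C=[f(*p,.225) for p in((352,241),(505,260),(490,397),(335,375))]
print(C, np.mean(C,0)); 
for a,b in((0,1),(3,2)):
    d=C[a]-C[b];print("yaw from back/front edge",np.arctan2(-d[0],d[1]))
for a,b in((0,3),(1,2)):
    d=C[a]-C[b];print("yaw side",np.arctan2(d[1],d[0]))
print("knob",f(402,445,.197), "jar",f(450,285,.273))
print("rack back edge", f(106,86,.075),f(745,124,.075)); print("front edge of top", f(115,103,.075),f(320,110,.075),f(335,113,.075),f(515,124,.075),f(738,136,.075))
print("cheeks inner", f(330,118,.065),f(327,190,.065),f(515,125,.065),f(514,196,.065))
D=np.load("pics/top0.npy");P=cloud(cal,D).reshape(-1,3)
m=(abs(P[:,2]-.225)<.006)&(abs(P[:,0]-.58)<.08)&(abs(P[:,1]+.07)<.09)
q=P[m]; print("chest z",np.median(q[:,2]),cv2.minAreaRect((q[:,:2]*1000).astype(np.float32)))
m=(abs(P[:,2]-.075)<.004)&(P[:,0]>.7)&(P[:,0]<.8)&(abs(P[:,1]+.07)<.26)
q=P[m];print(len(q),cv2.minAreaRect((q[:,:2]*1000).astype(np.float32)));print(q[:,:2].min(0),q[:,:2].max(0))
m=(P[:,2]>.19)&(P[:,2]<.22)&(abs(P[:,0]-.52)<.05)&(abs(P[:,1]+.07)<.07);q=P[m];print("drawer",len(q),np.median(q,0),q.min(0),cv2.minAreaRect((q[:,:2]*1000).astype(np.float32)))
for n,x,y in(("green",.44,.13),("turq",.38,-.2)):
    m=(P[:,2]>.18)&(abs(P[:,0]-x)<.08)&(abs(P[:,1]-y)<.08);q=P[m];print(n,np.median(q[:,2]),cv2.boxPoints(cv2.minAreaRect((q[:,:2]*1000).astype(np.float32))))
E
```

```text
top corners
[array([ 0.6226, -0.0236]), array([ 0.6074, -0.1249]), array([ 0.5162, -0.1126]), array([ 0.5331, -0.0109])] [ 0.569825 -0.068   ]
yaw from back/front edge -0.14893821947661548
yaw from back/front edge -0.16467028485026086
yaw side -0.14095838153817739
yaw side -0.13405950185592935
knob [ 0.4886 -0.0535] jar [ 0.5829 -0.0878]
rack back edge [0.7754 0.1647] [ 0.735  -0.3112]
front edge of top [0.7622 0.1579] [0.7527 0.0048] [ 0.7501 -0.0063] [ 0.7386 -0.14  ] [ 0.7259 -0.3056]
cheeks inner [ 0.749 -0.002] [0.694 0.001] [ 0.7404 -0.1403] [ 0.6862 -0.1381]
chest z 0.22530578758555508 ((555.8783569335938, -64.19512939453125), (103.95392608642578, 120.79068756103516), 80.74097442626953)
587 ((749.8723754882812, -82.22496032714844), (94.01426696777344, 494.6114501953125), 0.8128511905670166)
[ 0.70223732 -0.32896349] [0.79980042 0.16543899]
drawer 186 [ 0.50026604 -0.053626    0.20925019] [ 0.4824486  -0.10741146  0.19004761] ((526.6168823242188, -59.21421432495117), (87.43424987792969, 94.58321380615234), 4.293869972229004)
green 0.22510571716417868 [[369.9236  169.7715 ]
 [394.85025  69.85433]
 [500.26718  96.15303]
 [475.34055 196.07019]]
turq 0.22572408255182858 [[ 326.96317 -234.28761]
 [ 430.18253 -248.89711]
 [ 445.14304 -143.19786]
 [ 341.92368 -128.58836]]
```

```bash
cat >> h.py <<'E'
from scipy.spatial.transform import Rotation as Ro
def st():
    s=bot.read_state(); R=Ro.from_rotvec(s['tcp_rot']).as_matrix()
    x=R[:,0]; print('t',round(s['time'],2),'p',s['tool_pos'].round(4),'F',s['wrist_force'].round(2),'w',round(s['width'],3)); print('q',s['q'].round(3)); print('R',R.round(3).tolist(),'yaw',round(np.arctan2(x[1],x[0]),3),'pitch',round(np.arcsin(-x[2]),3))
    return s,R
def to(p=None,yaw=None,down=None,roll=0):
    """delta in tool frame (cm, rotvec) to reach p with tool x at yaw and 'down' below horizontal, tool y horizontal. roll=pi flips"""
    s,R=st(); p=s['tool_pos'] if p is None else np.array(p,float)
    T=Ro.from_euler('ZYX',[yaw,down,roll]).as_matrix()
    print('dp cm',(R.T@(p-s['tool_pos'])*100).round(2),'rot',Ro.from_matrix(R.T@T).as_rotvec().round(4))
E
python3 -c "
from h import *
import numpy as np
to((.38,-.05,.33),-.12,.55); to((.38,-.05,.33),-.12,.55,np.pi)"
```

```text
t 0.15 p [0.3011 0.6035 0.2442] F [-0.64  0.66  0.05] w 1.001
q [ 1.071  0.265  1.605  0.     1.274 -0.037]
R [[-0.001, 0.446, 0.895], [-0.002, 0.895, -0.446], [-1.0, -0.002, -0.0]] yaw -2.074 pitch 1.569
dp cm [ -8.48 -54.97  36.24] rot [-0.3115 -1.0108  0.1765]
t 0.15 p [0.3011 0.6035 0.2442] F [-0.64  0.66  0.05] w 1.001
q [ 1.071  0.265  1.605  0.     1.274 -0.037]
R [[-0.001, 0.446, 0.895], [-0.002, 0.895, -0.446], [-1.0, -0.002, -0.0]] yaw -2.074 pitch 1.569
dp cm [ -8.48 -54.97  36.24] rot [2.472  0.2418 1.3846]
```

```bash
python3 -m creep '[{"grip":3,"dp":[-4,0,0],"rotation":[0,0,0]},{"grip":3,"dp":[-8,-1,1],"rotation":[0,0,0]},{"grip":0,"dp":[-12,-3,2.5],"rotation":[0,0,0]},{"grip":0,"dp":[-16,-5,4],"rotation":[0,0,0]},{"grip":0,"dp":[-17.6,-8,6],"rotation":[0,0,0]}]'; python3 -m creep '[{"grip":0,"dp":[0,-3,2.5],"rotation":[0,0,0]},{"grip":0,"dp":[0,-6.5,5],"rotation":[0,0,0]},{"grip":0,"dp":[0,-10,7.5],"rotation":[0,0,0]},{"grip":0,"dp":[0,-13,10],"rotation":[0,0,0]},{"grip":0,"dp":[0,-16,12],"rotation":[0,0,0]}]'; python3 -c "
from h import *
to((.40,-.05,.40),-.12,.9)"
```

```text
time: 0.57
tool_pos: [0.3187, 0.5135, 0.4209]
tcp_rot: [0.365, 1.539, -0.358]
wrist_force: [0.2, -0.6, 1.0]
width: 0.295
time: 0.98
tool_pos: [0.3544, 0.3132, 0.4169]
tcp_rot: [0.363, 1.54, -0.363]
wrist_force: [1.1, -0.7, -0.7]
width: -0.002
t 0.98 p [0.3544 0.3132 0.4169] F [ 1.09 -0.68 -0.73] w -0.002
q [ 6.720e-01 -1.840e-01  1.761e+00 -1.000e-03  1.565e+00 -4.360e-01]
R [[0.001, 0.447, 0.895], [-0.001, 0.895, -0.447], [-1.0, -0.0, 0.001]] yaw -0.887 pitch 1.57
dp cm [  1.72 -30.46  20.29] rot [-0.3297 -0.6634  0.1154]
```

```bash
python3 -m creep '[{"grip":0,"dp":[0,-3,2],"rotation":[-0.05,-0.1,0.02]},{"grip":0,"dp":[0,-6,4],"rotation":[-0.09,-0.19,0.03]},{"grip":0,"dp":[0,-9,6],"rotation":[-0.14,-0.28,0.05]},{"grip":0,"dp":[0,-12,8],"rotation":[-0.18,-0.37,0.065]},{"grip":0,"dp":[0,-15,10],"rotation":[-0.23,-0.46,0.08]}]';  python3 -c "
from h import *
to((.45,-.05,.40),-.12,.8)"
```

```text
time: 1.4
tool_pos: [0.3768, 0.1354, 0.4173]
tcp_rot: [0.142, 1.093, -0.184]
wrist_force: [0.3, -0.2, 0.1]
width: -0.003
t 1.4 p [0.3768 0.1354 0.4173] F [ 0.26 -0.23  0.05] w -0.003
q [ 0.527 -0.594  2.094 -0.31   1.284 -0.784]
R [[0.447, 0.218, 0.868], [-0.078, 0.976, -0.205], [-0.891, 0.024, 0.453]] yaw -0.173 pitch 1.1
dp cm [  6.26 -16.54   9.36] rot [-0.0951 -0.2993  0.0387]
```

```bash
cat > kin.py <<'E'
import numpy as np
from scipy.spatial.transform import Rotation as Ro
from scipy.optimize import least_squares
D=[((1.07112081,.264753684,1.6053788,0,1.27369202,-.0368568057),(.30100945,.60338592,.24395904),(.36123436,1.54075135,-.36464071)),
((.672,-.184,1.761,-.001,1.565,-.436),(.3544,.3132,.4169),(.363,1.54,-.363)),
((.527,-.594,2.094,-.31,1.284,-.784),(.3768,.1354,.4173),(.142,1.093,-.184))]
def fk(q,p,s4=1,s6=1):
    a,b,h,L,d,e=p; z=lambda t:Ro.from_euler('z',t);y=lambda t:Ro.from_euler('y',t)
    R1=z(q[0]);R2=R1*y(q[1]);R3=R2*y(q[2]);R4=R3*z(s4*q[3]);R5=R4*y(q[4]);R6=R5*z(s6*q[5])
    pos=R1.apply([0,d,h])+R2.apply([0,0,a])+R3.apply([e,0,b])+R6.apply([0,0,L])
    return pos,R6
if __name__=="__main__":
  for s4 in(1,-1):
    for s6 in(1,-1):
      ro=[(fk(q,[0]*6,s4,s6)[1].inv()*Ro.from_rotvec(r)).as_matrix().round(2).tolist() for q,p,r in D]
      f=lambda P:np.r_[np.ravel([fk(q,P,s4,s6)[0]-p for q,p,r in D]),1e-3*(P-[.5,.5,.2,.26,.02,0])]
      s=least_squares(f,[.5,.5,.2,.26,.02,0]);print(s4,s6,s.x.round(4),abs(s.fun).max(),ro)
E
python3 kin.py
```

```text
1 1 [0.5122 0.5663 0.2512 0.3328 0.0249 0.0018] 0.00022046752041188222 [[[0.0, -1.0, -0.0], [-0.0, 0.0, -1.0], [1.0, 0.0, -0.0]], [[-0.0, -1.0, 0.0], [0.0, -0.0, -1.0], [1.0, -0.0, 0.0]], [[-0.0, -1.0, -0.0], [-0.0, 0.0, -1.0], [1.0, -0.0, -0.0]]]
1 -1 [0.5122 0.5663 0.2512 0.3328 0.0249 0.0018] 0.00022046746398318717 [[[-0.0, -1.0, -0.07], [-0.0, 0.07, -1.0], [1.0, 0.0, -0.0]], [[-0.0, -0.64, -0.77], [0.0, 0.77, -0.64], [1.0, -0.0, 0.0]], [[-0.0, -0.0, -1.0], [0.0, 1.0, -0.0], [1.0, -0.0, -0.0]]]
-1 1 [-0.2423  0.4317 -0.7478 -0.3071  0.0224 -1.0856] 0.021255915028143335 [[[0.0, -1.0, -0.0], [-0.0, 0.0, -1.0], [1.0, 0.0, -0.0]], [[0.0, -1.0, 0.0], [-0.0, -0.0, -1.0], [1.0, 0.0, -0.0]], [[0.36, -0.9, -0.25], [-0.43, 0.08, -0.9], [0.83, 0.43, -0.36]]]
-1 -1 [-0.2423  0.4317 -0.7478 -0.3071  0.0224 -1.0856] 0.021255913261692905 [[[-0.0, -1.0, -0.07], [-0.0, 0.07, -1.0], [1.0, 0.0, -0.0]], [[-0.0, -0.64, -0.77], [-0.0, 0.77, -0.64], [1.0, 0.0, -0.0]], [[-0.43, 0.08, -0.9], [-0.36, 0.9, 0.25], [0.83, 0.43, -0.36]]]
```

```bash
cat >> kin.py <<'E'
P=np.array([.5122,.5663,.2512,.3328,.0249,.0018])
C=np.array([[0,-1,0],[0,0,-1],[1,0,0]],float)
lo=np.array([-2.63,-.94,.31,-1.31,0,-2.55]);hi=np.array([2.63,2.18,2.57,4.45,2.66,2.55])
def tgt(yaw,down,roll): return Ro.from_euler('ZYX',[yaw,down,roll])
def ik(p,R,seeds):
    out=[]
    for s in seeds:
        f=lambda q:(lambda a:np.r_[(a[0]-p)*5,((a[1]*Ro.from_matrix(C)).inv()*R).as_rotvec()])(fk(q,P))
        r=least_squares(f,np.clip(s,lo+1e-3,hi-1e-3),bounds=(lo,hi))
        if np.linalg.norm(r.fun)<2e-3 and not any(np.linalg.norm(r.x-o)<.05 for o in out): out.append(r.x)
    return out
E
python3 - <<'E'
from kin import *
rng=np.random.default_rng(0)
S=[np.array([-.1,rng.uniform(-.9,.6),rng.uniform(1.5,2.5),a,rng.uniform(.1,1),b]) for a in(0,1.5,3.1) for b in(-1.6,0,1.6) for _ in range(2)]
for nm,p in(("plinth start",(.505,-.06,.03)),("end",(.635,-.065,.03)),("drawer",(.475,-.05,.2))):
  for dn in(.35,.5,.65,.8):
    for ro in(0,np.pi):
      for o in ik(np.array(p),tgt(-.11,dn,ro),S): print(nm,dn,round(ro,1),o.round(2))
E
```

```text
end 0.35 0 [-0.17  0.49  2.5   3.08  1.07  1.58]
end 0.35 3.1 [-0.17  0.49  2.5   3.08  1.07 -1.56]
end 0.5 0 [-0.17  0.36  2.48  3.07  0.77  1.6 ]
end 0.5 3.1 [-0.17  0.36  2.48  3.07  0.77 -1.55]
end 0.65 0 [-0.16  0.27  2.44  3.05  0.49  1.62]
end 0.65 3.1 [-0.16  0.27  2.44  3.05  0.49 -1.52]
end 0.8 0 [-0.16  0.22  2.37  2.99  0.22  1.69]
end 0.8 3.1 [-0.16  0.22  2.37  2.99  0.22 -1.45]
drawer 0.8 0 [-0.2  -0.54  2.57  0.19  0.35 -1.81]
drawer 0.8 3.1 [-0.2  -0.54  2.57  0.19  0.35  1.33]
```

```bash
python3 - <<'E'
from kin import *
rng=np.random.default_rng(0)
S=[np.array([-.1,rng.uniform(-.6,.6),rng.uniform(2.2,2.55),a,rng.uniform(.1,1),b]) for a in(0,1.5,3.1) for b in(-1.6,0,1.6) for _ in range(1)]
for dn in(.75,.85,.95,1.05):
  for yaw in (-.8,-.5,-.3,-.11,.1,.3,.6,.9):
    os=ik(np.array((.505,-.06,.035)),tgt(yaw,dn,0),S)
    print("plinth",dn,yaw,[o.round(2).tolist() for o in os])
for dn in(.8,.9,1.0): print("drawer",dn,[o.round(2).tolist() for o in ik(np.array((.465,-.05,.2)),tgt(-.14,dn,0),S)])
E
```

```text
plinth 0.75 -0.8 []
plinth 0.75 -0.5 []
plinth 0.75 -0.3 []
plinth 0.75 -0.11 []
plinth 0.75 0.1 []
plinth 0.75 0.3 []
plinth 0.75 0.6 [[-0.64, 0.17, 2.46, 1.39, 0.78, 2.29]]
plinth 0.75 0.9 [[-0.67, 0.27, 2.32, 1.11, 0.95, 2.27]]
plinth 0.85 -0.8 []
plinth 0.85 -0.5 []
plinth 0.85 -0.3 []
plinth 0.85 -0.11 []
plinth 0.85 0.1 []
plinth 0.85 0.3 [[-0.48, 0.03, 2.54, 1.55, 0.48, 2.53]]
plinth 0.85 0.6 [[-0.58, 0.12, 2.44, 1.25, 0.7, 2.48]]
plinth 0.85 0.9 [[-0.62, 0.22, 2.31, 1.02, 0.88, 2.4]]
plinth 0.95 -0.8 [[0.14, 0.08, 2.42, -1.15, 0.54, 0.36]]
plinth 0.95 -0.5 [[0.02, 0.0, 2.5, -1.31, 0.31, 0.17]]
plinth 0.95 -0.3 []
plinth 0.95 -0.11 []
plinth 0.95 0.1 []
plinth 0.95 0.3 []
plinth 0.95 0.6 []
plinth 0.95 0.9 [[-0.56, 0.18, 2.3, 0.92, 0.82, 2.55]]
plinth 1.05 -0.8 [[0.09, 0.07, 2.39, -0.9, 0.52, 0.07]]
plinth 1.05 -0.5 [[-0.02, 0.0, 2.45, -0.84, 0.32, -0.33]]
plinth 1.05 -0.3 [[-0.1, -0.02, 2.48, -0.52, 0.2, -0.89]]
plinth 1.05 -0.11 [[-0.19, -0.03, 2.49, 0.25, 0.17, -1.89]]
plinth 1.05 0.1 []
plinth 1.05 0.3 []
plinth 1.05 0.6 []
plinth 1.05 0.9 []
drawer 0.8 []
drawer 0.9 [[-0.18, -0.52, 2.52, 0.05, 0.48, -1.64]]
drawer 1.0 [[-0.17, -0.47, 2.45, 0.03, 0.59, -1.63]]
```

```bash
python3 - <<'E'
from kin import *
from h import bot
import cv2
c=bot.get_calibration('wrist'); s=bot.read_state()
R=cv2.Rodrigues(c['rvec'])[0]; cp=-R.T@c['tvec']; T=Ro.from_rotvec(s['tcp_rot'])
print("cam in tool mm",T.inv().apply(cp-s['tool_pos'])*1000, T.inv().apply(R[2]))
rng=np.random.default_rng(1)
S=[np.array([-.15,rng.uniform(-.2,.1),rng.uniform(2.3,2.55),a,.1,b]) for a in(-.8,-.3,0.1,.5,1) for b in(-2.4,-1.6,-1)]
for x in (.49,.505,.52,.56):
 for dn in(.92,.96,1.0,1.04,1.1):
  for ro,SS in((0,S),(np.pi,[np.r_[t[:5],t[5]+np.pi] for t in S])):
    print(x,dn,round(ro,1),[o.round(2).tolist() for o in ik(np.array((x,-.06,.022)),tgt(-.12,dn,ro),SS)])
E
```

```text
cam in tool mm [-128.2276301   -0.6694992  -65.8657689] [ 9.65690937e-01 -1.74924560e-04  2.59694018e-01]
0.49 0.92 0 []
0.49 0.92 3.1 []
0.49 0.96 0 []
0.49 0.96 3.1 []
0.49 1.0 0 [[-0.2, -0.03, 2.55, 0.7, 0.07, -2.33]]
0.49 1.0 3.1 [[-0.2, -0.03, 2.55, 0.7, 0.07, 0.81]]
0.49 1.04 0 [[-0.2, -0.03, 2.53, 0.34, 0.12, -1.98]]
0.49 1.04 3.1 [[-0.2, -0.03, 2.53, 0.34, 0.12, 1.16]]
0.49 1.1 0 [[-0.2, -0.02, 2.49, 0.17, 0.2, -1.8]]
0.49 1.1 3.1 [[-0.2, -0.02, 2.49, 0.17, 0.2, 1.34]]
0.505 0.92 0 []
0.505 0.92 3.1 [[-0.2, 0.0, 2.57, 2.58, 0.09, -1.07]]
0.505 0.96 0 []
0.505 0.96 3.1 [[-0.2, -0.0, 2.54, 1.81, 0.04, -0.3]]
0.505 1.0 0 [[-0.19, -0.0, 2.52, 0.65, 0.07, -2.28]]
0.505 1.0 3.1 [[-0.19, -0.0, 2.52, 0.65, 0.07, 0.86]]
0.505 1.04 0 [[-0.19, 0.0, 2.5, 0.31, 0.12, -1.94]]
0.505 1.04 3.1 [[-0.19, 0.0, 2.5, 0.31, 0.12, 1.2]]
0.505 1.1 0 [[-0.19, 0.01, 2.46, 0.15, 0.2, -1.78]]
0.505 1.1 3.1 [[-0.19, 0.01, 2.46, 0.15, 0.2, 1.36]]
0.52 0.92 0 []
0.52 0.92 3.1 [[-0.19, 0.03, 2.54, 2.63, 0.09, -1.12]]
0.52 0.96 0 []
0.52 0.96 3.1 [[-0.19, 0.03, 2.52, 1.83, 0.04, -0.32]]
0.52 1.0 0 [[-0.18, 0.03, 2.49, 0.59, 0.06, -2.21]]
0.52 1.0 3.1 [[-0.18, 0.03, 2.49, 0.59, 0.06, 0.93]]
0.52 1.04 0 [[-0.18, 0.03, 2.47, 0.27, 0.12, -1.9]]
0.52 1.04 3.1 [[-0.18, 0.03, 2.47, 0.27, 0.12, 1.25]]
0.52 1.1 0 [[-0.18, 0.04, 2.43, 0.13, 0.2, -1.76]]
0.52 1.1 3.1 [[-0.18, 0.04, 2.43, 0.13, 0.2, 1.39]]
0.56 0.92 0 []
0.56 0.92 3.1 [[-0.17, 0.1, 2.46, 2.74, 0.07, -1.21]]
0.56 0.96 0 []
0.56 0.96 3.1 [[-0.17, 0.1, 2.44, 1.71, 0.03, -0.18]]
0.56 1.0 0 [[-0.17, 0.1, 2.41, 0.39, 0.06, -2.0]]
0.56 1.0 3.1 [[-0.17, 0.1, 2.41, 0.39, 0.06, 1.14]]
0.56 1.04 0 [[-0.16, 0.1, 2.39, 0.18, 0.12, -1.79]]
0.56 1.04 3.1 [[-0.16, 0.1, 2.39, 0.18, 0.12, 1.35]]
0.56 1.1 0 [[-0.16, 0.11, 2.35, 0.09, 0.21, -1.7]]
0.56 1.1 3.1 [[-0.16, 0.11, 2.35, 0.09, 0.21, 1.44]]
```

```bash
python3 -m creep '[{"grip":0,"dp":[1,-4,1.5],"rotation":[0,-0.01,0]},{"grip":0,"dp":[2,-7.5,2.5],"rotation":[0,-0.02,0]},{"grip":0,"dp":[4,-11,3],"rotation":[0,-0.03,0]},{"grip":0,"dp":[6,-14.5,2.7],"rotation":[-0.01,-0.04,0]},{"grip":0,"dp":[8,-17,2],"rotation":[-0.01,-0.05,0]}]';  python3 -c "
from h import *
to((.43,-.047,.25),-.147,1.05)"
```

```text
time: 1.82
tool_pos: [0.3919, -0.0418, 0.3508]
tcp_rot: [0.13, 1.045, -0.185]
wrist_force: [0.6, 0.5, -0.1]
width: -0.0
t 1.82 p [ 0.3919 -0.0418  0.3508] F [ 0.59  0.55 -0.09] w -0.0
q [-0.161 -0.722  2.282 -0.012  1.062 -1.508]
R [[0.488, 0.213, 0.846], [-0.09, 0.977, -0.194], [-0.868, 0.019, 0.496]] yaw -0.182 pitch 1.051
dp cm [10.66  0.12 -1.67] rot [-0.0684 -0.001   0.0175]
```

```bash
python3 -m creep '[{"grip":0,"dp":[3,0,-0.5],"rotation":[-0.02,0,0]},{"grip":0,"dp":[6,0,-1],"rotation":[-0.04,0,0.01]},{"grip":0,"dp":[9,0.1,-1.4],"rotation":[-0.06,0,0.017]},{"grip":0,"dp":[10.66,0.1,-1.67],"rotation":[-0.068,0,0.017]},{"grip":0,"dp":[10.66,0.1,-1.67],"rotation":[-0.068,0,0.017]}]';  python3 - <<'E'
from h import *
st()
for n in("scene","top","wrist"):
    p,d=bot.read_camera(n); cv2.imwrite(f"pics/{n}1.png",p[:,:,::-1]); np.save(f"pics/{n}1.npy",d)
I=cv2.imread("pics/top1.png"); cv2.imwrite("pics/top1c.png",cv2.resize(I[180:280,260:380],(720,600),interpolation=cv2.INTER_CUBIC))
E
```

```text
time: 2.23
tool_pos: [0.4272, -0.0446, 0.2434]
tcp_rot: [0.08, 1.062, -0.132]
wrist_force: [-0.1, -0.4, -1.3]
width: 0.001
t 2.23 p [ 0.4272 -0.0446  0.2434] F [-0.13 -0.4  -1.3 ] w 0.001
q [-0.172 -0.58   2.407  0.018  0.809 -1.605]
R [[0.48, 0.147, 0.865], [-0.07, 0.989, -0.129], [-0.874, 0.001, 0.485]] yaw -0.145 pitch 1.064
```

View pics/top1c.png

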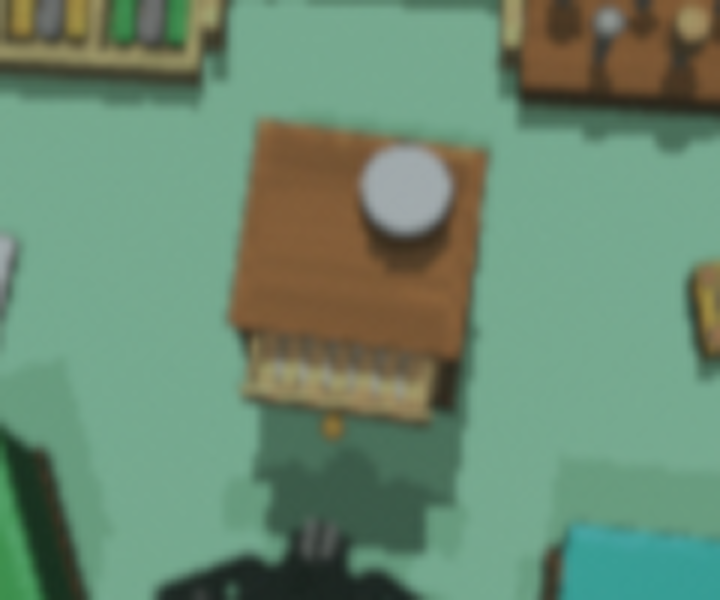

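View pics/wrist1.png

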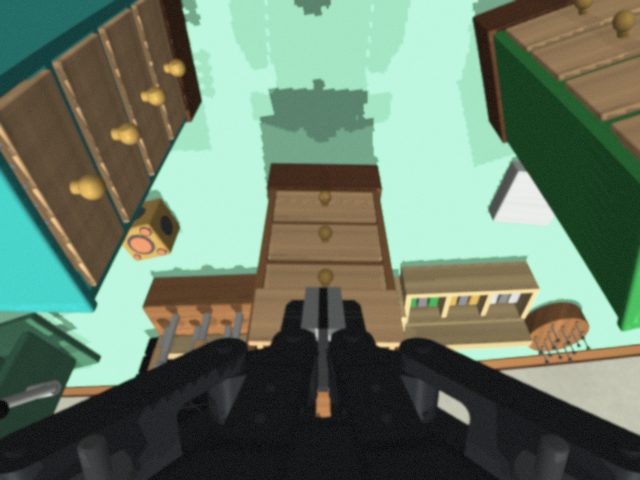

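View pics/scene1.png

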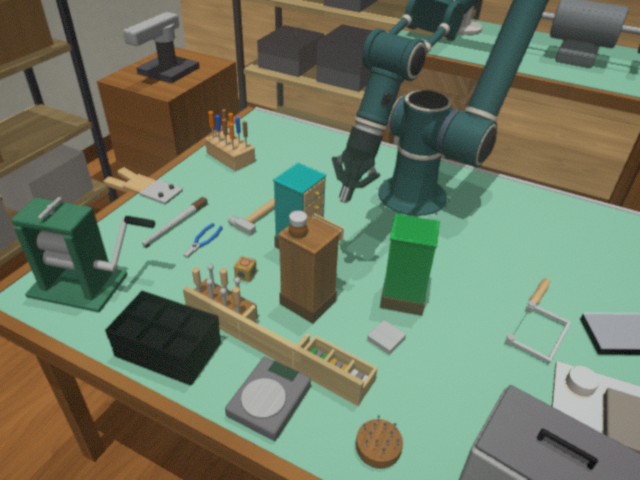

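```bash
python3 - <<'E'
from h import *
cal=bot.get_calibration("top")
f=lambda x,y,z:ray(cal,260+(x-2.5)/6,180+(y-2.5)/6,z)[:2].round(4)
print("knob c",f(333,428,.197),"tip",f(333,440,.197)); L,R=f(245,400,.2155),f(428,420,.2155);print("drawer front",L,R,(L+R)/2,np.arctan2(-(L-R)[0],(L-R)[1]))
C=[f(*p,.225) for p in((260,120),(489,150),(460,358),(233,325))];print(C,np.mean(C,0))
Y=-.147;e=np.array([np.cos(Y),np.sin(Y)]);print("sizes",np.linalg.norm(C[0]-C[1]),np.linalg.norm(C[0]-C[3]))
# wrist knobs
cal=bot.get_calibration("wrist");D=np.load("pics/wrist1.npy")
for u,v in((325,198),(325,232),(325,276)): print("knob",world(cal,[u],[v],[np.median(D[v-1:v+2,u-1:u+2])]).round(4))
for u,v in((270,178),(378,178)): print("plinth top-front",ray(cal,u,v,.04).round(4))
u,v=np.meshgrid(range(285,365,6),range(170,186,4));w=world(cal,u,v,D[v,u]);print("plinth",np.median(w,0).round(4))
E
```

```text
knob c [ 0.4885 -0.0534] tip [ 0.4831 -0.0533]
drawer front [ 0.4999 -0.0152] [ 0.4892 -0.0957] [ 0.49455 -0.05545] -0.13214466438845535
[array([ 0.6234, -0.0244]), array([ 0.6075, -0.1254]), array([ 0.5152, -0.1103]), array([ 0.5321, -0.011 ])] [ 0.56955  -0.067775]
sizes 0.10224387512218029 0.0922781122477047
knob [[ 0.5126 -0.0552  0.0708]]
knob [[ 0.5111 -0.0552  0.1139]]
knob [[ 0.5105 -0.0554  0.1577]]
plinth top-front [ 0.5069 -0.104   0.04  ]
plinth top-front [ 0.5211 -0.0084  0.04  ]
plinth [ 0.5229 -0.0574  0.0243]
```

```bash
python3 -c "
from h import *
to((.45,-.0492,.2005),-.147,1.05)"
```

```text
t 2.38 p [ 0.4302 -0.0445  0.2505] F [-0.64 -0.44  0.46] w 0.001
q [-0.171 -0.584  2.399  0.018  0.81  -1.604]
R [[0.489, 0.146, 0.86], [-0.071, 0.989, -0.127], [-0.869, 0.001, 0.494]] yaw -0.144 pitch 1.054
dp cm [ 5.35 -0.19 -0.71] rot [-0.0001 -0.0036 -0.0015]
```

```bash
python3 -m creep '[{"grip":0,"dp":[1.8,-0.1,-0.3],"rotation":[0,0,0]},{"grip":0,"dp":[3.6,-0.2,-0.5],"rotation":[0,0,0]},{"grip":0,"dp":[5.35,-0.2,-0.7],"rotation":[0,-0.004,0]},{"grip":0,"dp":[5.35,-0.2,-0.7],"rotation":[0,-0.004,0]}]'; python3 -m creep '[{"grip":0,"dp":[0.25,0,0.43],"rotation":[0,0,0]},{"grip":0,"dp":[0.5,0,0.87],"rotation":[0,0,0]},{"grip":0,"dp":[0.75,0,1.3],"rotation":[0,0,0]},{"grip":0,"dp":[1.0,0,1.74],"rotation":[0,0,0]},{"grip":0,"dp":[1.0,0,1.74],"rotation":[0,0,0]}]'; python3 - <<'E'
from h import *
st()
for n in("top","wrist"):
    p,d=bot.read_camera(n); cv2.imwrite(f"pics/{n}2.png",p[:,:,::-1])
I=cv2.imread("pics/top2.png"); cv2.imwrite("pics/top2c.png",cv2.resize(I[180:280,260:380],(720,600),interpolation=cv2.INTER_CUBIC))
E
```

```text
time: 2.72
tool_pos: [0.4493, -0.049, 0.1983]
tcp_rot: [0.078, 1.051, -0.131]
wrist_force: [-1.7, 0.3, -1.0]
width: -0.002
time: 3.13
tool_pos: [0.4712, -0.0526, 0.2012]
tcp_rot: [0.078, 1.046, -0.132]
wrist_force: [0.1, 0.3, 0.3]
width: -0.001
t 3.13 p [ 0.4712 -0.0526  0.2012] F [0.15 0.3  0.33] w -0.001
q [-0.174 -0.426  2.408  0.025  0.637 -1.615]
R [[0.494, 0.146, 0.857], [-0.072, 0.989, -0.127], [-0.866, 0.001, 0.499]] yaw -0.144 pitch 1.048
```

View pics/top2c.png

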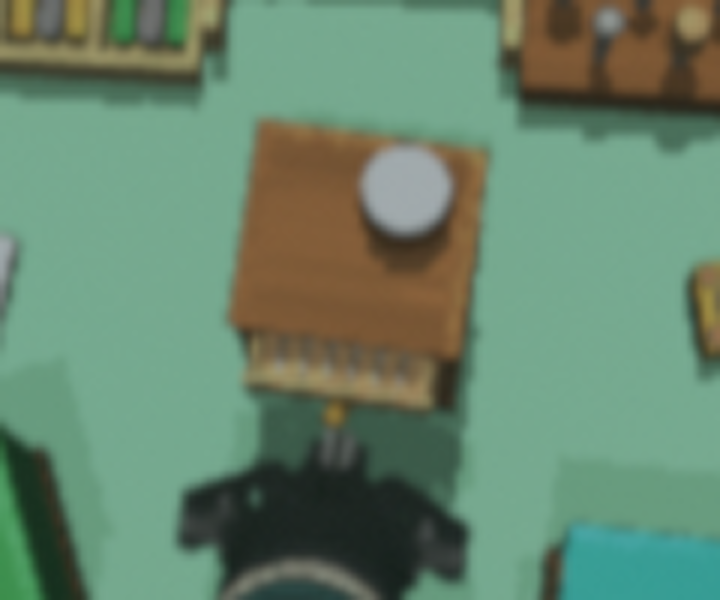

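View pics/wrist2.png

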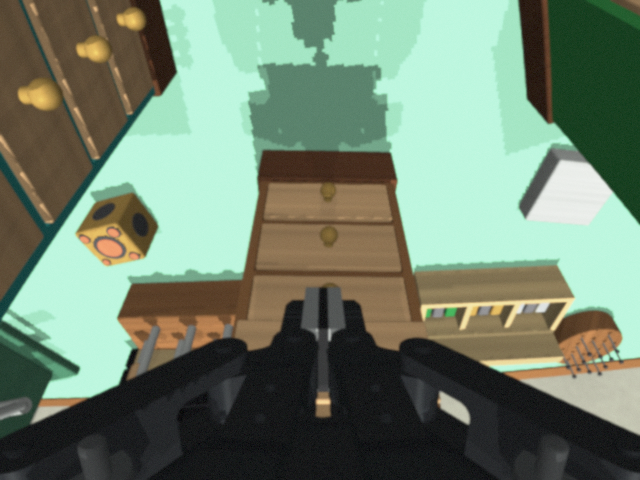

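```bash
python3 -m creep '[{"grip":0,"dp":[0.15,0,0.26],"rotation":[0,0,0]},{"grip":0,"dp":[0.3,0,0.52],"rotation":[0,0,0]},{"grip":0,"dp":[0.45,0,0.78],"rotation":[0,0,0]},{"grip":0,"dp":[0.6,0,1.04],"rotation":[0,0,0]},{"grip":0,"dp":[0.75,0,1.3],"rotation":[0,0,0]}]'; python3 -m creep '[{"grip":0,"dp":[0.1,0,0.17],"rotation":[0,0,0]},{"grip":0,"dp":[0.2,0,0.35],"rotation":[0,0,0]},{"grip":0,"dp":[0.2,0,0.35],"rotation":[0,0,0]},{"grip":0,"dp":[0.2,0,0.35],"rotation":[0,0,0]}]'; python3 - <<'E'
from h import *
st()
for n in("top","wrist"):
    p,d=bot.read_camera(n); cv2.imwrite(f"pics/{n}3.png",p[:,:,::-1])
I=cv2.imread("pics/top3.png"); cv2.imwrite("pics/top3c.png",cv2.resize(I[180:280,260:380],(720,600),interpolation=cv2.INTER_CUBIC))
for i in range(5):
  print(bot.read_state()['wrist_force'].round(2)); bot.read_camera("top")
E
```

```text
time: 3.65
tool_pos: [0.4847, -0.0546, 0.1993]
tcp_rot: [0.078, 1.049, -0.132]
wrist_force: [-1.3, -0.6, 0.8]
width: -0.003
time: 3.98
tool_pos: [0.4886, -0.0551, 0.1994]
tcp_rot: [0.078, 1.049, -0.132]
wrist_force: [-0.2, 0.3, 0.3]
width: 0.003
t 3.98 p [ 0.4886 -0.0551  0.1994] F [-0.23  0.34  0.26] w 0.003
q [-0.173 -0.377  2.381  0.025  0.618 -1.613]
R [[0.492, 0.146, 0.858], [-0.071, 0.989, -0.127], [-0.868, 0.001, 0.497]] yaw -0.144 pitch 1.051
[-0.75  0.04 -0.74]
[ 0.2   0.24 -0.29]
[ 0.18  0.52 -1.86]
[0.64 0.67 0.62]
[-0.51 -1.08  0.14]
```

View pics/top3c.png

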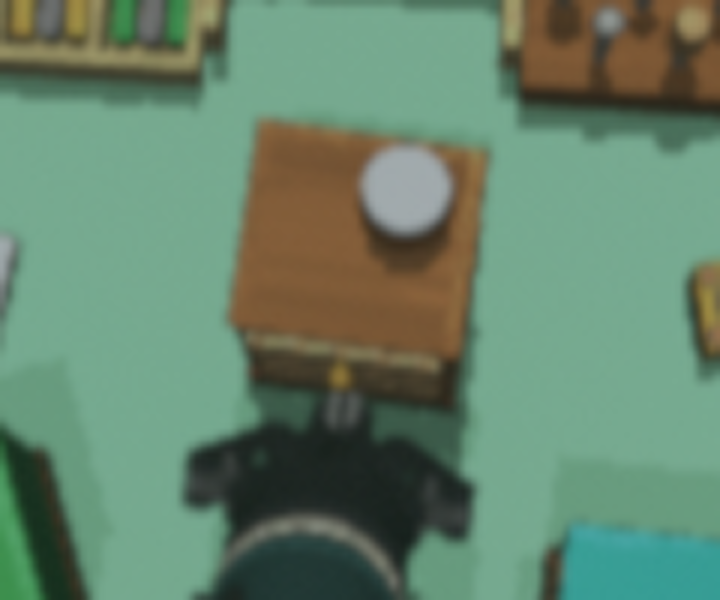

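```bash
python3 -m creep '[{"grip":0,"dp":[0.05,0,0.09],"rotation":[0,0,0]},{"grip":0,"dp":[0.1,0,0.17],"rotation":[0,0,0]},{"grip":0,"dp":[0.15,0,0.26],"rotation":[0,0,0]},{"grip":0,"dp":[0.2,0,0.35],"rotation":[0,0,0]},{"grip":0,"dp":[0.2,0,0.35],"rotation":[0,0,0]}]'; cat > look.py <<'E'
import sys
from h import *
st()
k=sys.argv[1]; F=[]
p,d=bot.read_camera("top"); cv2.imwrite(f"pics/top{k}.png",p[:,:,::-1]); np.save(f"pics/top{k}.npy",d)
I=p[:,:,::-1]; cv2.imwrite(f"pics/top{k}c.png",cv2.resize(I[180:280,260:380],(720,600),interpolation=cv2.INTER_CUBIC))
for i in range(6):
  F.append(bot.read_state()['wrist_force']); bot.read_camera("top")
print("F mean",np.mean(F,0).round(2))
E
python3 look.py 4
```

```text
time: 4.75
tool_pos: [0.4926, -0.0557, 0.1994]
tcp_rot: [0.078, 1.049, -0.132]
wrist_force: [0.1, 0.4, 0.2]
width: -0.003
t 4.75 p [ 0.4926 -0.0557  0.1994] F [0.09 0.43 0.25] w -0.003
q [-0.172 -0.366  2.374  0.024  0.614 -1.613]
R [[0.492, 0.146, 0.858], [-0.071, 0.989, -0.127], [-0.868, 0.001, 0.497]] yaw -0.144 pitch 1.051
F mean [-0.61 -0.08  0.25]
```

View pics/top4c.png

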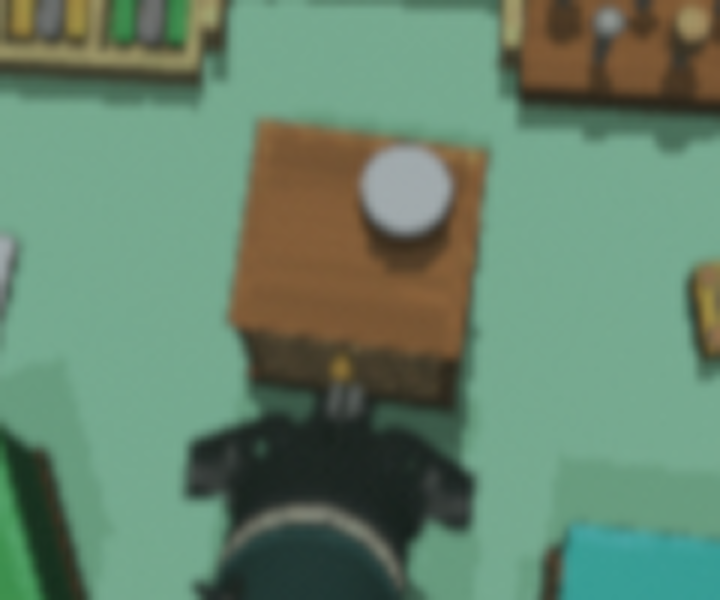

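```bash
python3 -m creep '[{"grip":0,"dp":[0.05,0,0.09],"rotation":[0,0,0]},{"grip":0,"dp":[0.1,0,0.17],"rotation":[0,0,0]},{"grip":0,"dp":[0.1,0,0.17],"rotation":[0,0,0]}]'; python3 look.py 5
```

```text
time: 5.35
tool_pos: [0.4941, -0.0559, 0.1994]
tcp_rot: [0.078, 1.05, -0.132]
wrist_force: [-5.5, 0.7, 3.9]
width: 0.001
t 5.35 p [ 0.4941 -0.0559  0.1994] F [-5.46  0.69  3.87] w 0.001
q [-0.172 -0.362  2.371  0.024  0.614 -1.612]
R [[0.491, 0.146, 0.859], [-0.071, 0.989, -0.127], [-0.868, 0.001, 0.496]] yaw -0.144 pitch 1.052
F mean [-5.97  0.62  4.01]
```

View pics/top5c.png

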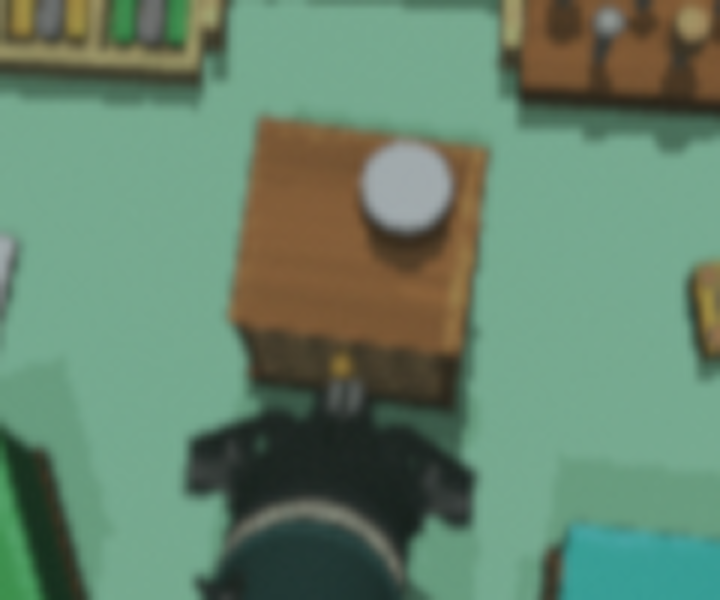

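```bash
python3 - <<'E'
from kin import *
q=np.array([-.172,-.362,2.371,.024,.614,-1.612])
for p,yaw,d in(((.455,-.05,.2),-.144,1.05),((.455,-.052,.12),-.12,1.15),((.455,-.052,.06),-.1,1.2),((.455,-.052,.022),-.082,1.2),((.48,-.055,.022),-.082,1.1),((.5,-.0565,.022),-.082,1.06),((.55,-.06,.022),-.082,1.06),((.63,-.0635,.022),-.082,1.06)):
    r=ik(np.array(p),tgt(yaw,d,0),[q]); print(p,[o.round(3).tolist() for o in r]); q=r[0] if r else q
E
```

```text
(0.455, -0.05, 0.2) [[-0.175, -0.467, 2.433, 0.025, 0.655, -1.618]]
(0.455, -0.052, 0.12) [[-0.189, -0.292, 2.456, 0.053, 0.559, -1.678]]
(0.455, -0.052, 0.06) [[-0.193, -0.15, 2.471, 0.077, 0.452, -1.726]]
(0.455, -0.052, 0.022) [[-0.199, -0.062, 2.492, 0.125, 0.345, -1.798]]
(0.48, -0.055, 0.022) [[-0.204, -0.038, 2.508, 0.266, 0.211, -1.94]]
(0.5, -0.0565, 0.022) [[-0.2, -0.005, 2.494, 0.381, 0.156, -2.051]]
(0.55, -0.06, 0.022) [[-0.184, 0.088, 2.396, 0.321, 0.158, -1.977]]
(0.63, -0.0635, 0.022) [[-0.16, 0.22, 2.234, 0.211, 0.182, -1.847]]
```

```bash
python3 -m creep '[{"grip":0,"dp":[-0.25,0,-0.4],"rotation":[0,0,0]},{"grip":0,"dp":[-0.7,0,-1.2],"rotation":[0,0,0]},{"grip":1,"dp":[-1.3,0,-2.2],"rotation":[0,0,0]},{"grip":2,"dp":[-2,0,-3.4],"rotation":[0,0,0]},{"grip":4,"dp":[-2,0,-3.4],"rotation":[0,0,0]}]'; python3 look.py 6; python3 -c "
from h import *
to((.45,-.052,.04),-.1,1.2)"
```

```text
time: 6.12
tool_pos: [0.4531, -0.0498, 0.1989]
tcp_rot: [0.078, 1.05, -0.132]
wrist_force: [0.4, 0.4, -0.2]
width: 0.357
t 6.12 p [ 0.4531 -0.0498  0.1989] F [ 0.42  0.35 -0.17] w 0.357
q [-0.176 -0.472  2.438  0.026  0.657 -1.616]
R [[0.491, 0.146, 0.859], [-0.071, 0.989, -0.127], [-0.868, 0.001, 0.496]] yaw -0.144 pitch 1.052
F mean [ 0.45 -0.07  0.36]
t 6.47 p [ 0.4558 -0.0503  0.2001] F [0.52 0.26 0.4 ] w 0.47
q [-0.176 -0.466  2.433  0.026  0.655 -1.616]
R [[0.492, 0.146, 0.858], [-0.071, 0.989, -0.127], [-0.868, 0.001, 0.497]] yaw -0.144 pitch 1.05
dp cm [13.61 -0.27 -8.44] rot [-0.0424  0.1496  0.0189]
```

View pics/top6c.png

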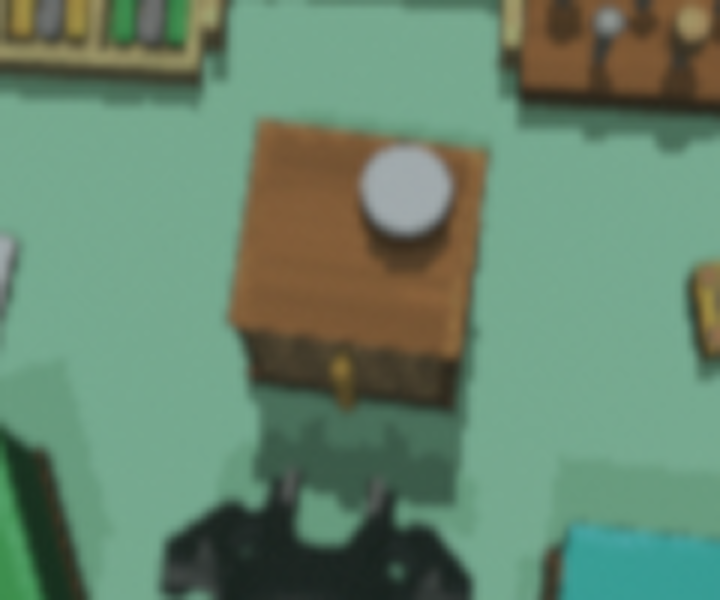

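```bash
python3 -m creep '[{"grip":4,"dp":[2.6,-0.05,-1.7],"rotation":[-0.01,0.03,0]},{"grip":4,"dp":[5.4,-0.1,-3.4],"rotation":[-0.02,0.06,0.01]},{"grip":4,"dp":[8.2,-0.15,-5.1],"rotation":[-0.03,0.1,0.01]},{"grip":4,"dp":[11,-0.2,-6.8],"rotation":[-0.04,0.13,0.015]},{"grip":4,"dp":[13.6,-0.27,-8.4],"rotation":[-0.042,0.15,0.019]}]'; python3 look.py 7; python3 -c "
from h import *
bot.read_camera('top')
to((.49,-.056,.022),-.085,1.06)
p,d=bot.read_camera('wrist');cv2.imwrite('pics/wrist7.png',p[:,:,::-1]);p,d=bot.read_camera('scene');cv2.imwrite('pics/scene7.png',p[100:400,200:500,::-1])"
```

```text
time: 6.88
tool_pos: [0.4506, -0.0521, 0.0391]
tcp_rot: [0.06, 1.2, -0.087]
wrist_force: [-0.2, 0.5, 0.6]
width: 0.47
t 6.88 p [ 0.4506 -0.0521  0.0391] F [-0.15  0.52  0.57] w 0.47
q [-0.196 -0.114  2.493  0.09   0.396 -1.744]
R [[0.36, 0.1, 0.928], [-0.036, 0.995, -0.093], [-0.932, 0.0, 0.362]] yaw -0.099 pitch 1.201
F mean [-0.35  0.22 -0.06]
t 7.28 p [ 0.4519 -0.0523  0.0429] F [ 0.16  0.2  -0.76] w 0.468
q [-0.195 -0.122  2.492  0.089  0.399 -1.742]
R [[0.365, 0.1, 0.926], [-0.037, 0.995, -0.093], [-0.93, -0.0, 0.367]] yaw -0.101 pitch 1.195
dp cm [3.35 0.01 2.8 ] rot [-0.0137 -0.1351  0.0067]
```

View pics/wrist7.png

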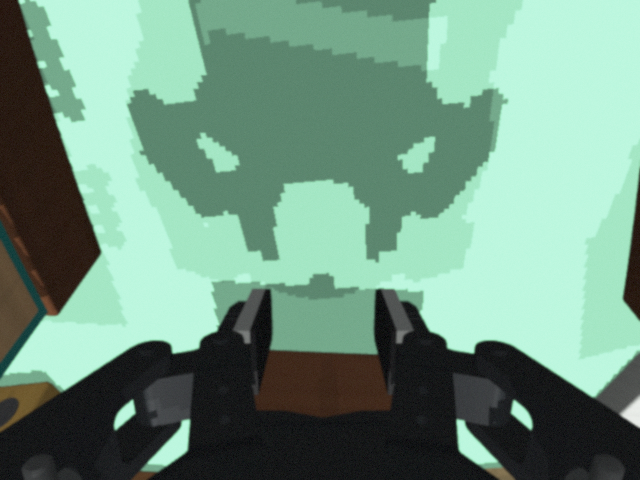

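View pics/top7c.png

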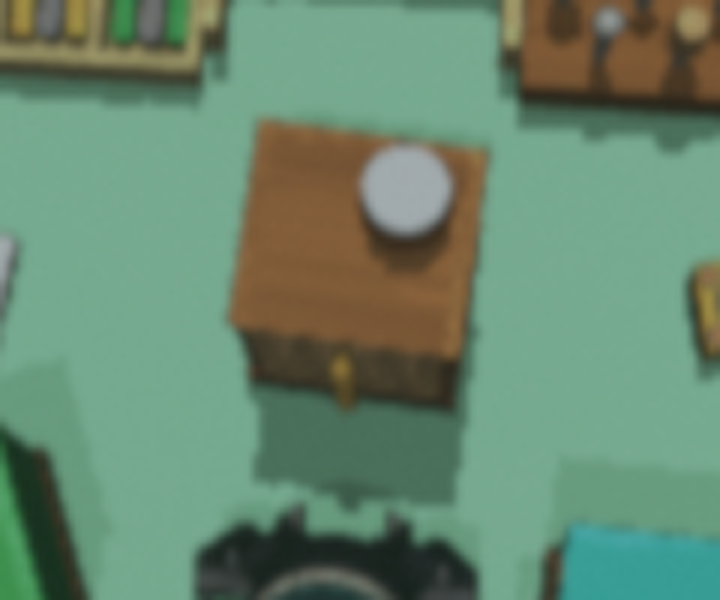

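```bash
python3 -m creep '[{"grip":4,"dp":[1.2,0,0.5],"rotation":[0,-0.03,0]},{"grip":4,"dp":[2.2,0,1.2],"rotation":[-0.005,-0.07,0]},{"grip":4,"dp":[2.8,0,2],"rotation":[-0.01,-0.1,0.005]},{"grip":4,"dp":[3.2,0,2.7],"rotation":[-0.0137,-0.135,0.007]},{"grip":4,"dp":[3.2,0,2.7],"rotation":[-0.0137,-0.135,0.007]}]'; python3 look.py 8; python3 -c "
from h import *
to((.52,-.0585,.022),-.085,1.06)
p,d=bot.read_camera('wrist');cv2.imwrite('pics/wrist8.png',p[:,:,::-1])"
```

```text
time: 7.8
tool_pos: [0.4867, -0.0557, 0.0205]
tcp_rot: [0.047, 1.063, -0.077]
wrist_force: [-0.3, 0.3, -0.4]
width: 0.469
t 7.8 p [ 0.4867 -0.0557  0.0205] F [-0.27  0.27 -0.42] w 0.469
q [-0.205 -0.029  2.52   0.383  0.158 -2.053]
R [[0.484, 0.086, 0.871], [-0.041, 0.996, -0.075], [-0.874, 0.001, 0.486]] yaw -0.084 pitch 1.064
F mean [-0.11  0.17  0.1 ]
t 8.15 p [ 0.4867 -0.0556  0.0207] F [-0.05 -1.05  0.3 ] w 0.47
q [-0.205 -0.029  2.519  0.377  0.16  -2.049]
R [[0.483, 0.085, 0.871], [-0.04, 0.996, -0.074], [-0.875, 0.001, 0.485]] yaw -0.083 pitch 1.065
dp cm [ 1.51 -0.01  2.99] rot [ 0.     -0.0047 -0.0008]
```

View pics/wrist8.png

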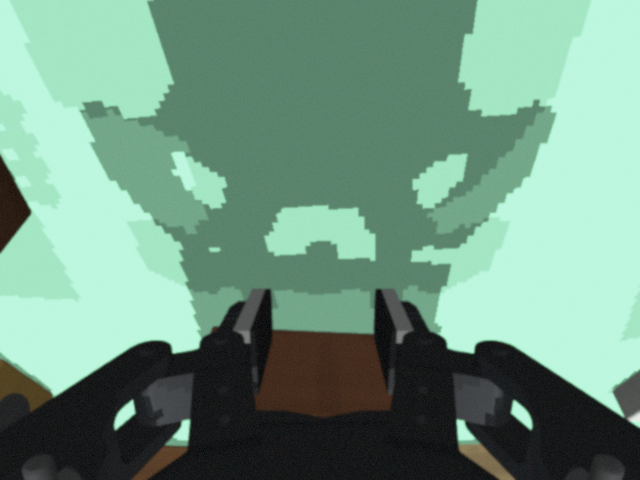

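```bash
python3 -m creep '[{"grip":4,"dp":[0.12,0.01,0.42],"rotation":[0,0,0]},{"grip":4,"dp":[0.3,0.02,0.77],"rotation":[0,0,0]},{"grip":4,"dp":[0.46,0.04,1.12],"rotation":[0,0,0]},{"grip":4,"dp":[0.64,0.05,1.48],"rotation":[0,0,0]},{"grip":4,"dp":[0.8,0.07,1.85],"rotation":[0,0,0]}]'; python3 look.py 9
```

```text
time: 8.62
tool_pos: [0.506, -0.0564, 0.0214]
tcp_rot: [0.047, 1.067, -0.076]
wrist_force: [-17.1, -2.7, 9.1]
width: 0.473
t 8.62 p [ 0.506  -0.0564  0.0214] F [-17.11  -2.72   9.11] w 0.473
q [-0.196  0.007  2.48   0.343  0.164 -2.006]
R [[0.481, 0.085, 0.873], [-0.04, 0.996, -0.075], [-0.876, 0.002, 0.482]] yaw -0.082 pitch 1.068
F mean [-3.66  0.29  1.27]
```

View pics/top9c.png

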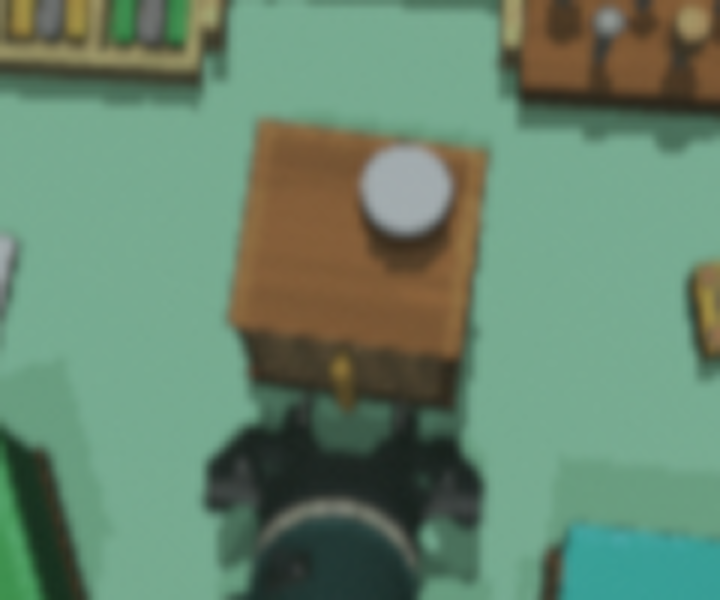

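```bash
python3 -m creep '[{"grip":4,"dp":[0.12,0.01,0.23],"rotation":[0,0,0]},{"grip":4,"dp":[0.24,0.02,0.47],"rotation":[0,0,0]},{"grip":4,"dp":[0.36,0.03,0.7],"rotation":[0,0,0]},{"grip":4,"dp":[0.48,0.04,0.93],"rotation":[0,0,0]},{"grip":4,"dp":[0.6,0.05,1.16],"rotation":[0,0,0]}]'; python3 look.py 10;python3 -c "
from h import *
p,d=bot.read_camera('scene');cv2.imwrite('pics/scene10.png',cv2.resize(p[150:350,220:440,::-1],(660,600)))"
```

```text
time: 9.38
tool_pos: [0.5156, -0.0566, 0.02]
tcp_rot: [0.048, 1.072, -0.076]
wrist_force: [-16.0, -1.9, 8.6]
width: 0.47
t 9.38 p [ 0.5156 -0.0566  0.02  ] F [-16.    -1.91   8.58] w 0.47
q [-0.191  0.03   2.458  0.325  0.166 -1.983]
R [[0.476, 0.085, 0.875], [-0.039, 0.996, -0.076], [-0.878, 0.002, 0.478]] yaw -0.081 pitch 1.073
F mean [-9.57 -1.37  2.47]
```

View pics/top10c.png

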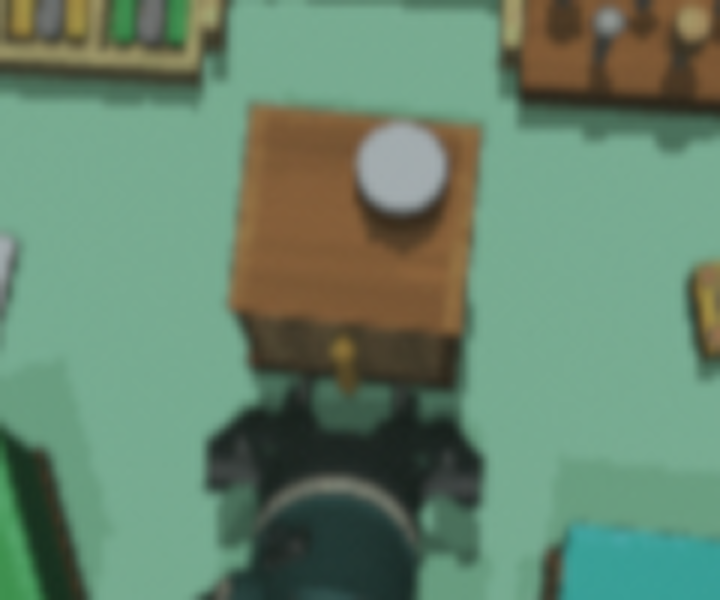

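View pics/scene10.png

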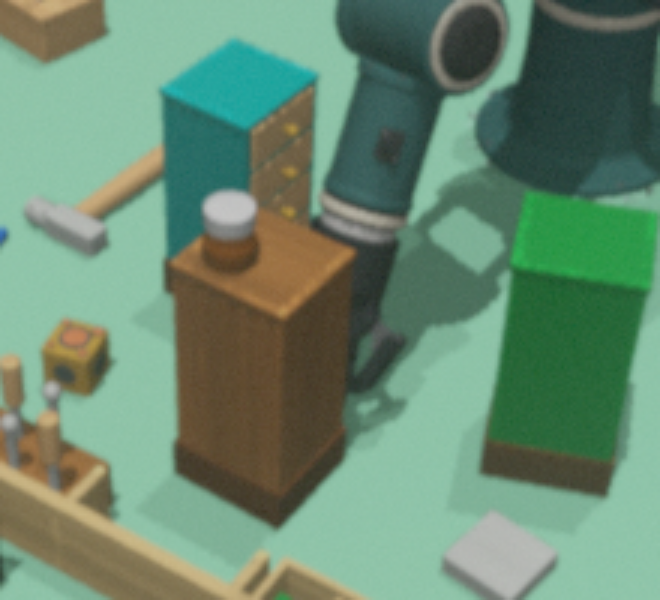

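```bash
python3 -m creep '[{"grip":4,"dp":[0.1,0.01,0.4],"rotation":[0,0,0]},{"grip":4,"dp":[0.25,0.03,0.77],"rotation":[0,0,0]},{"grip":4,"dp":[0.44,0.04,1.12],"rotation":[0,0,0]},{"grip":4,"dp":[0.63,0.055,1.47],"rotation":[0,0,0]},{"grip":4,"dp":[0.82,0.07,1.83],"rotation":[0,0,0]}]'; python3 -m creep '[{"grip":4,"dp":[0.19,0.01,0.35],"rotation":[0,0,0]},{"grip":4,"dp":[0.38,0.03,0.7],"rotation":[0,0,0]},{"grip":4,"dp":[0.57,0.04,1.05],"rotation":[0,0,0]},{"grip":4,"dp":[0.76,0.055,1.4],"rotation":[0,0,0]},{"grip":4,"dp":[0.95,0.07,1.76],"rotation":[0,0,0]}]'; python3 look.py 11
```

```text
time: 10.2
tool_pos: [0.5345, -0.057, 0.0205]
tcp_rot: [0.048, 1.075, -0.074]
wrist_force: [-13.0, 0.9, 2.6]
width: 0.47
time: 10.62
tool_pos: [0.5543, -0.0579, 0.0205]
tcp_rot: [0.048, 1.075, -0.074]
wrist_force: [-11.8, -0.2, 1.7]
width: 0.466
t 10.62 p [ 0.5543 -0.0579  0.0205] F [-11.85  -0.24   1.68] w 0.466
q [-0.177  0.099  2.379  0.266  0.177 -1.913]
R [[0.473, 0.084, 0.877], [-0.037, 0.996, -0.075], [-0.88, 0.003, 0.475]] yaw -0.079 pitch 1.076
F mean [-5.07  0.86 -4.74]
```

View pics/top11c.png

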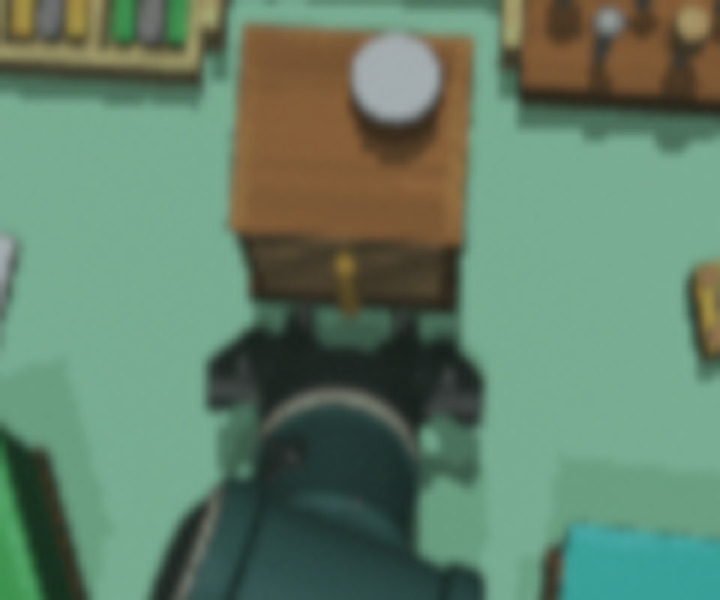

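```bash
python3 - <<'E'
from h import *
cal=bot.get_calibration("top")
f=lambda x,y,z:ray(cal,260+(x-2.5)/6,180+(y-2.5)/6,z)[:2].round(4)
C=[f(*p,.225) for p in((244,24),(473,38),(461,246),(232,231))];c=np.mean(C,0)
o=np.array([.693,-.069]);Y=-.082;e=np.array([[np.cos(Y),np.sin(Y)],[-np.sin(Y),np.cos(Y)]])
print(C,c,"rack frame",e@(c-o)); d=C[0]-C[1]+C[3]-C[2];print("yaw",np.arctan2(-d[0],d[1]))
d=C[0]-C[3]+C[1]-C[2];print("yaw",np.arctan2(d[1],d[0]))
E
```

```text
[array([ 0.667, -0.018]), array([ 0.6583, -0.1197]), array([ 0.5649, -0.112 ]), array([ 0.5739, -0.0112])] [ 0.616025 -0.065225] rack frame [-0.07702556 -0.00254256]
yaw -0.08718582314397537
yaw -0.07759189928606522
```

```bash
for i in 1; do python3 -m creep '[{"grip":4,"dp":[0.19,0,0.35],"rotation":[0,0,0]},{"grip":4,"dp":[0.38,0,0.7],"rotation":[0,0,0]},{"grip":4,"dp":[0.57,0,1.05],"rotation":[0,0,0]},{"grip":4,"dp":[0.76,0,1.4],"rotation":[0,0,0]},{"grip":4,"dp":[0.95,0.01,1.76],"rotation":[0,0,0]}]'; done
python3 -m creep '[{"grip":4,"dp":[0.19,0,0.35],"rotation":[0,0,0]},{"grip":4,"dp":[0.38,0,0.7],"rotation":[0,0,0]},{"grip":4,"dp":[0.57,0,1.05],"rotation":[0,0,0]},{"grip":4,"dp":[0.76,0,1.4],"rotation":[0,0,0]},{"grip":4,"dp":[0.95,0.01,1.76],"rotation":[0,0,0]}]'
python3 -m creep '[{"grip":4,"dp":[0.19,0,0.35],"rotation":[0,0,0]},{"grip":4,"dp":[0.38,0,0.7],"rotation":[0,0,0]},{"grip":4,"dp":[0.57,0,1.05],"rotation":[0,0,0]},{"grip":4,"dp":[0.76,0,1.4],"rotation":[0,0,0]},{"grip":4,"dp":[0.95,0.01,1.76],"rotation":[0,0,0]}]'
sed -i 's/180:280,260:380/140:240,260:380/' look.py; python3 look.py 12
```

```text
time: 11.38
tool_pos: [0.5743, -0.0595, 0.0208]
tcp_rot: [0.047, 1.075, -0.074]
wrist_force: [-11.8, 1.0, 3.4]
width: 0.467
time: 11.8
tool_pos: [0.5942, -0.0611, 0.0208]
tcp_rot: [0.047, 1.076, -0.074]
wrist_force: [-11.8, 1.3, 1.3]
width: 0.469
time: 12.22
tool_pos: [0.614, -0.0628, 0.0209]
tcp_rot: [0.047, 1.076, -0.074]
wrist_force: [-12.2, 1.6, 0.9]
width: 0.465
t 12.22 p [ 0.614  -0.0628  0.0209] F [-12.18   1.6    0.91] w 0.465
q [-0.164  0.198  2.257  0.205  0.197 -1.841]
R [[0.473, 0.084, 0.877], [-0.038, 0.996, -0.075], [-0.88, 0.002, 0.474]] yaw -0.08 pitch 1.077
F mean [-5.42  0.78 -4.03]
```

View pics/top12c.png

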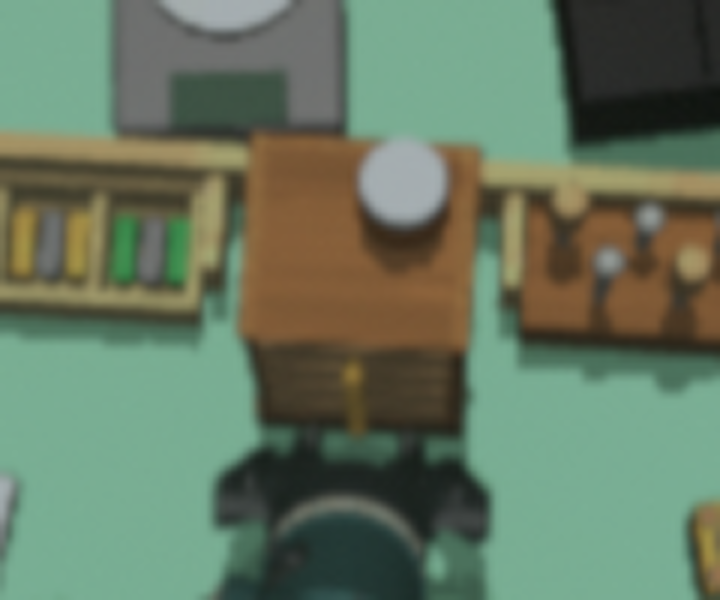

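```bash
python3 -m creep '[{"grip":4,"dp":[0.1,0,0.18],"rotation":[0,0,0]},{"grip":4,"dp":[0.21,0,0.39],"rotation":[0,0,0]},{"grip":4,"dp":[0.33,0,0.62],"rotation":[0,0,0]},{"grip":4,"dp":[0.45,0,0.84],"rotation":[0,0,0]},{"grip":4,"dp":[0.57,0,1.06],"rotation":[0,0,0]}]'
python3 -m creep '[{"grip":4,"dp":[0.08,0,0.14],"rotation":[0,0,0]},{"grip":4,"dp":[0.16,0,0.28],"rotation":[0,0,0]},{"grip":4,"dp":[0.2,0,0.36],"rotation":[0,0,0]}]'; python3 look.py 13
```

```text
time: 12.98
tool_pos: [0.626, -0.0638, 0.0211]
tcp_rot: [0.047, 1.076, -0.074]
wrist_force: [-12.4, 0.1, 3.0]
width: 0.467
time: 13.23
tool_pos: [0.6303, -0.0642, 0.0212]
tcp_rot: [0.047, 1.076, -0.074]
wrist_force: [-11.4, 0.6, 2.4]
width: 0.469
t 13.23 p [ 0.6303 -0.0642  0.0212] F [-11.43   0.6    2.37] w 0.469
q [-0.161  0.224  2.224  0.191  0.204 -1.825]
R [[0.473, 0.084, 0.877], [-0.038, 0.996, -0.075], [-0.88, 0.002, 0.475]] yaw -0.08 pitch 1.076
F mean [-9.92  1.02  0.23]
```

```bash
python3 -m creep '[{"grip":4,"dp":[0.05,0,0.1],"rotation":[0,0,0]},{"grip":4,"dp":[0.1,0,0.19],"rotation":[0,0,0]},{"grip":4,"dp":[0.12,0,0.22],"rotation":[0,0,0]}]'; python3 -m creep '[{"grip":4,"dp":[0.05,0,0.1],"rotation":[0,0,0]},{"grip":4,"dp":[0.08,0,0.13],"rotation":[0,0,0]}]'; python3 look.py 14
```

```text
time: 13.83
tool_pos: [0.6328, -0.0644, 0.0212]
tcp_rot: [0.047, 1.076, -0.074]
wrist_force: [-13.0, 1.3, 1.5]
width: 0.467
time: 14.0
tool_pos: [0.6342, -0.0646, 0.0211]
tcp_rot: [0.047, 1.076, -0.074]
wrist_force: [-13.7, 1.8, 3.7]
width: 0.469
t 14.0 p [ 0.6342 -0.0646  0.0211] F [-13.69   1.82   3.74] w 0.469
q [-0.161  0.23   2.216  0.188  0.206 -1.821]
R [[0.473, 0.084, 0.877], [-0.038, 0.996, -0.075], [-0.88, 0.002, 0.475]] yaw -0.08 pitch 1.076
F mean [-11.87   0.87   2.61]
```

View pics/top14c.png

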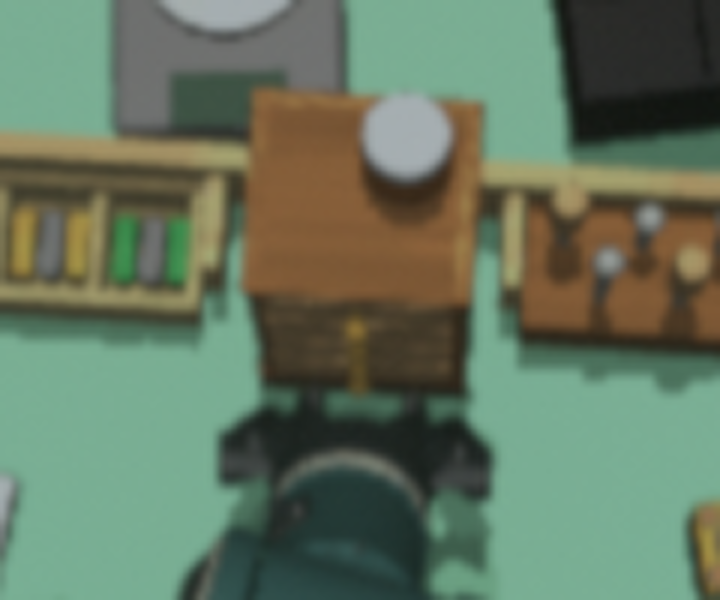

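```bash
cat > est.py <<'E'
from h import *
def est(pts):
    cal=bot.get_calibration("top")
    f=lambda x,y,z:ray(cal,260+(x-2.5)/6,140+(y-2.5)/6,z)[:2]
    C=[f(*p,.225) for p in pts];c=np.mean(C,0)
    o=np.array([.693,-.069]);Y=-.082;e=np.array([[np.cos(Y),np.sin(Y)],[-np.sin(Y),np.cos(Y)]])
    d=C[0]-C[1]+C[3]-C[2];print(c,"rack",e@(c-o),"yaw",np.arctan2(-d[0],d[1]))
E
python3 -c "
from est import *
est(((254,88),(484,102),(470,306),(245,290)))"
python3 -m creep '[{"grip":4,"dp":[0.05,0,0.09],"rotation":[0,0,0]},{"grip":4,"dp":[0.1,0,0.18],"rotation":[0,0,0]},{"grip":4,"dp":[0.1,0,0.18],"rotation":[0,0,0]}]';python3 look.py 15
```

```text
[ 0.69684475 -0.07171634] rack [ 0.00405432 -0.0023923 ] yaw -0.09122274608747549
time: 14.6
tool_pos: [0.6345, -0.0645, 0.0209]
tcp_rot: [0.047, 1.079, -0.074]
wrist_force: [-24.9, 0.6, 14.6]
width: 0.464
t 14.6 p [ 0.6345 -0.0645  0.0209] F [-24.95   0.57  14.61] w 0.464
q [-0.161  0.231  2.213  0.186  0.21  -1.819]
R [[0.47, 0.084, 0.878], [-0.037, 0.997, -0.075], [-0.882, 0.003, 0.472]] yaw -0.079 pitch 1.079
F mean [-23.82   1.15  14.11]
```

```bash
python3 -m creep '[{"grip":4,"dp":[-0.1,0,-0.18],"rotation":[0,0,0]},{"grip":4,"dp":[-0.25,0,-0.45],"rotation":[0,0,0]},{"grip":4,"dp":[-0.6,0,-1.1],"rotation":[0,0,0]},{"grip":4,"dp":[-1.3,0,-2.3],"rotation":[0,0,0]},{"grip":4,"dp":[-2.3,0,-4.2],"rotation":[0,0,0]}]'; python3 -m creep '[{"grip":4,"dp":[-1,0,-1.8],"rotation":[0,0,0]},{"grip":4,"dp":[-1.5,0,-1.6],"rotation":[0,0,0]},{"grip":4,"dp":[-1.5,0,-1.6],"rotation":[0,0,0]}]'; python3 look.py 16;python3 -c "
from h import *
p,d=bot.read_camera('scene');cv2.imwrite('pics/scene16.png',p[:,:,::-1])
p,d=bot.read_camera('wrist');cv2.imwrite('pics/wrist16.png',p[:,:,::-1])"
```

```text
time: 15.37
tool_pos: [0.5969, -0.0626, 0.0272]
tcp_rot: [0.045, 1.058, -0.077]
wrist_force: [0.2, -0.3, 0.6]
width: 0.466
time: 15.62
tool_pos: [0.573, -0.0603, 0.0315]
tcp_rot: [0.046, 1.062, -0.077]
wrist_force: [-0.1, 0.7, 0.7]
width: 0.471
t 15.62 p [ 0.573  -0.0603  0.0315] F [-0.06  0.71  0.71] w 0.471
q [-0.173  0.106  2.347  0.232  0.187 -1.876]
R [[0.485, 0.085, 0.87], [-0.041, 0.996, -0.075], [-0.874, 0.0, 0.487]] yaw -0.085 pitch 1.063
F mean [-0.18  0.35 -0.09]
```

View pics/top16c.png

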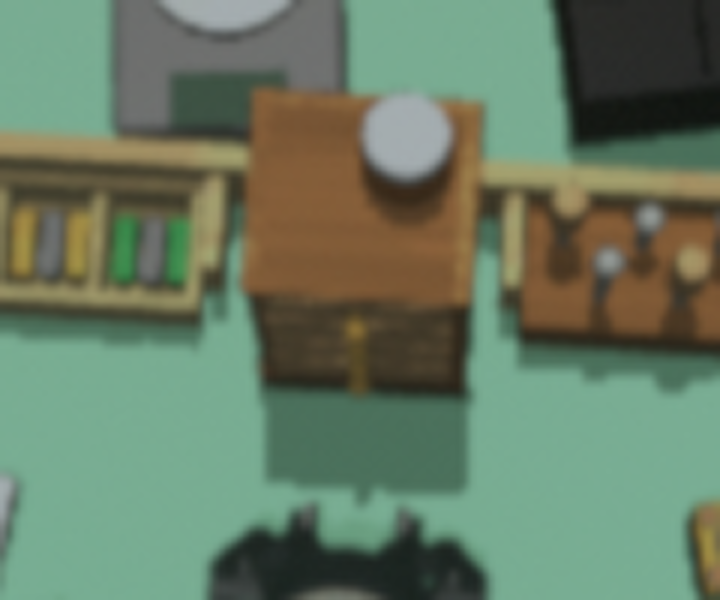

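View pics/scene16.png

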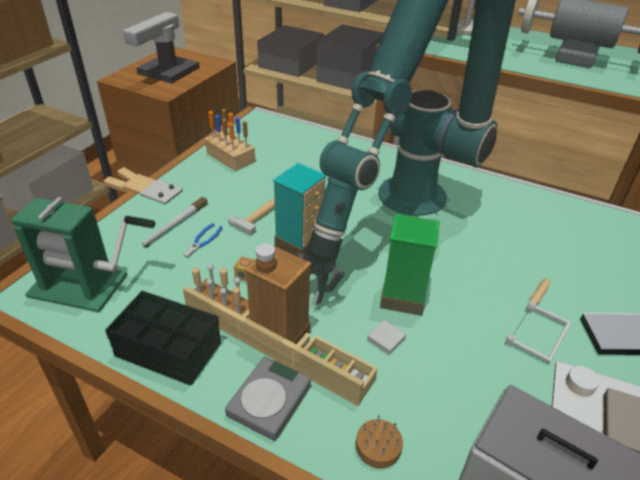

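View pics/top16.png

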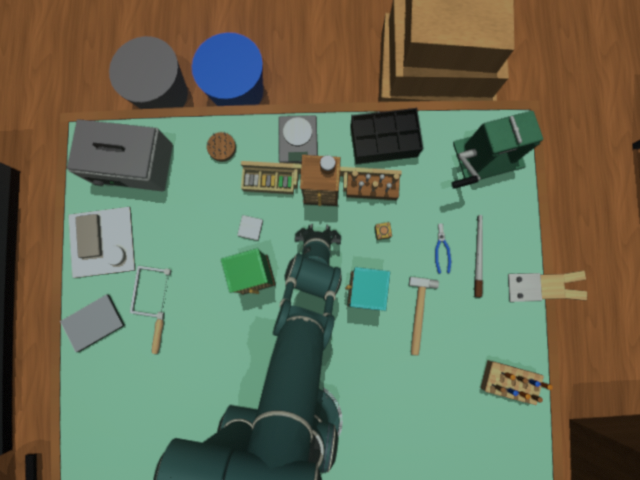

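```bash
python3 -c "
from est import *
est(((254,88),(484,102),(470,306),(246,291)))
bot.finish_job()"
```

```text
[ 0.6967286 -0.0718256] rack [ 0.00394751 -0.0025107 ] yaw -0.08914012139006991
the job is handed in; nothing more can be done
```

I shut the top drawer and slid the chest back into the bay until it met the back board, then handed the job in at about 16 s. No verdict is reported.

**Drawer:** I pushed it shut by its knob with closed fingers. At the stop the force rose to about 6 N, above the 3 N limit, and the chest rocked very slightly. It settled back as soon as I backed off, and the drawer has looked flush since.

**Chest:** I pushed the plinth with both fingertips, about 15 to 20 mm above the bench at roughly 5 cm/s. It squared itself to the rack as it slid. I stopped when the force rose from about 12 N to 24 N with no further movement, then backed off about 6 cm.

**Last checks:**
- **Position:** the top camera puts the chest at x +4 mm and y −2.5 mm in the rack frame, and square to within about 0.01 rad. The +4 mm disagrees with the board contact, which should read about 0. I put that down to error in my estimate of the rack's position. It is still within the allowed range.
- **Jar:** it stands on top and was never touched.
- **Everything else:** the bystanders look unmoved in the pictures, though I did not measure them. The wrist force is near zero.
- **Not measured:** I could not see the gap at the back board or measure tilt. I judged both from the contact force and the pictures.

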